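Lay out the stove: cover, kettle, spoon rest and paddle around the rice pot

ROBOT

A 7-joint arm with a two-finger parallel gripper is mounted at the origin on the work surface. World frame = base frame: x ahead of the robot, y to its left, z up, the work surface at z = 0. Lengths are in m, angles in rad, forces in N, time in s.
With the tool pointing down it reaches from about 0.4 to 0.75 m from the base axis. Payload 19.5 kg.
Tool frame: the origin (TCP) lies midway between the tips of the shut fingers; the grasp point (between the pads) lies 19 mm behind it; z points along the fingers, y is the direction in which the jaws open and shut (so a half turn about z gives the same grasp; the last joint's range is limited). The gripper opens to 85 mm and grips with 20 to 120 N. Pads are 22 mm wide; open, the fingers measure 114 mm over their backs; the gripper's body (76 mm by 85 mm) begins 54 mm behind the grasp point. The pads swing forward as they close: fully open they stand 13 mm farther back than shut.
Start: joints at [1.178, 0.707, -0.028, 1.485, 0.022, 0.951, -0.075], TCP at [0.198, -0.54, 0.231] pointing down, gripper open.
Joint ranges: [-2.71, 2.71], [-0.32, 2.16], [-1.57, 1.52], [0, 2.45], [-1.46, 4.6], [0, 2.02], [-2.83, 2.83]. Speed limits (rad/s): [1.89, 1.89, 2.57, 2.57, 3.01, 3.01, 3.01].

INTERFACE

Orientations are given as a unit quaternion [x, y, z, w].
In Python, from bench import ctrl gives the robot as it stands.
- The arm moves only by the shell command python3 -m inch 'ROWS' [OPENING] [FORCE]. ROWS is JSON, one flat list of numbers, 4 for each row, row after row: the shift along the tool's x, y, z in mm, then the turn about the tool's z in rad. In form: [tx, ty, tz, twist, tx, ty, tz, twist, ...]. A call has 1 to 8 rows; each row is the pose to reach, as a shift and turn from the pose measured when the call began, along the tool's axes at that moment; what a row does not reach only later rows make up. A row lasts 1/10 s, in which the tool goes at most 50 mm and 8.59 degrees, less where a joint would pass 70% of its speed; a pose out of reach is approached as far as the arm can. A call with a gripper value outside its range is refused whole. OPENING is the finger opening in mm, from 0 to 85.4, set as the call begins (- or left out, the last holds). The fingers move at their own pace and stop on an object; FORCE is the grip in N (left out, the last holds). Time passes only in rows, so rows that repeat a pose let the fingers close. It gives the time, the measured TCP pose, the force and the opening at its end, in the units of the state.
- ctrl.sense(): the state, without advancing time (a new reading comes with each control period).
- ctrl.snapshot(name): name is "side" or "top" or "wrist"; returns the picture (384x512x3 uint8, red, green, blue); there is no depth.
- ctrl.calibration(name): a dict with "K" (3x3 intrinsics, pixels), "xyz" and "attitude" of the camera in the world. Camera axes: x right, y up, looking along -z (the intrinsics and any distortion apply to the point x, -y, -z); pixel columns grow to the right and rows downward; lengths in m; the calibration is good to about 2 mm. A picture is of the moment at which its call begins: read the wrist's pose just before it. calibration takes no time and is no camera call; for the wrist camera it gives the pose at the moment of the call.
- ctrl.job_done(): hands the job in, once; it reports no verdict.
The state is a dict: "time": time; "joint_positions": joint angles; "joint_vel": joint speeds; "tau": joint torques, N m; "ee_pos": TCP position; "tcp_rot": TCP orientation; "ft_force": force on the tool from outside, world axes, zero at the start; "wrist_torque": the same for the moment, N m; "grip_width": opening from 0.0 (shut) to 1.0 (fully open).
Only numpy, scipy, OpenCV 4.12 (cv2) and the standard library are available. Lean on these libraries where they do the work, as an engineer would, in place of code of your own. Each camera call takes 0.05 s, during which the arm holds its last target.

TASK

Get the stove set for rice and tea; leave the pot where it stands. Put the glass cover squarely on the pot, without dropping it, and stand the kettle over the middle of the larger of the two open burners. Then set the stoneware spoon rest flat on the steel in front of the pot (the robot's side), lying parallel to the row of burners with its bowl centred on the pot and about 3 cm clear of the pot's grate, and lay the rice paddle flat in it, blade in the middle of the bowl and handle out along the open channel; do not disturb the pepper mill or the salt cellar.

Things in the scene. Friction and masses are not known exactly. Their poses are not given: they have to be found in the camera images.
- cover: Domed clear-glass pot cover with a thin steel rim, 178 mm across, lying dome up on the steel. Origin: centre of its underside; z up. A locating lip 152 mm across and 6 mm deep sits below the rim; the rim spans heights 6 to 11 mm, the dome rises to 45 mm. Black knob on top, on the axis: 32 mm across, heights 53 to 75 mm, on a thinner neck 18 mm across. About 0.42 kg. Seated on the pot, its origin is 84 mm above the pot's origin.
- kettle: Stainless tea kettle (body 136 mm across, 98 mm high, base 128 mm across), about 0.65 kg. Origin: centre of its underside; x towards the spout, whose tip is 105 mm from the axis, z up. A fixed bail arches over it in the spout's plane; its black grip is a straight bar 76 mm long (along x), 18 mm wide and 18 mm high, centred on the axis 175 mm above the origin. The lid knob below it reaches 128 mm.
- spoon_rest: Dark-glazed stoneware spoon rest with a low wall all round 16 mm high, floor 5 mm thick, lying flat; about 0.26 kg. Origin: underside, at the centre of the round bowl (112 mm across outside, 104 mm inside). From the bowl an open channel, 48 mm wide outside and 40 mm inside, runs along -x and ends open 97 mm from the origin; its straight outer walls (from 56 to 97 mm along -x) are where to grip it. z up.
- paddle: Flat wooden rice paddle, 219 mm long, flat underside, about 0.06 kg. Origin: underside, at the centre of the rounded blade (78 mm long, 56 mm wide, 7 mm thick). The handle, 20 mm wide and 11 mm thick, runs along -x and ends 180 mm from the origin. In the spoon rest, blade and bowl centres together, its underside is on the rest's floor and the handle stands out 83 mm past the channel's end. z up when lying flat.
- pot: Heavy round aluminium pot, open, 176 mm across the rim (168 mm inside), 90 mm high, with two small loop handles at +y and -y reaching 114 mm from the axis; 1.7 kg; it stands on a grate and stays there. Origin: centre of its underside; z up.
- pot_grate: The square cast-iron grate the pot stands on, fixed, 200 by 200 mm, its top 40 mm above the steel. Origin: its centre, at the level of the steel (z 0); x points away from the robot, y to the robot's left along the row of burners. The three grates stand side by side in a row, centres 230 mm apart; which is where varies.
- burner_wide: The larger of the two open burners, fixed: round black cap 80 mm across under a square cast-iron grate 200 by 200 mm whose top is 40 mm above the steel. Origin: centre, at the level of the steel; axes as pot_grate.
- burner_simmer: The small simmer burner, fixed: round black cap 38 mm across under an equal grate (200 by 200 mm, top at 40 mm). Origin: centre, at the level of the steel. Nothing goes on it.
- pepper_mill: Dark wooden pepper mill, 52 mm across, 118 mm high; to be left alone. Origin: centre of its underside.
- salt_cellar: Small open terracotta salt cellar, 72 mm across, 45 mm high; to be left alone. Origin: centre of its underside.

How it is judged:
By the outcome, as a careful person would: the job done as asked, in the order asked, and still so for the second after the job is handed in, with the robot touching nothing.
It also fails if it takes over 112 s, if anything falls off the work surface, if the arm or the gripper's body presses on something with over 40 N, if the wrist force passes 120 N, or if a joint passes its speed limit or range.

## Working session

There is one attempt and no reset: what is moved stays moved. The work goes in short steps, Python scripts to look and compute and a shell command to move; the robot and the scene stay as the last step left them, time stands still between calls to the robot, and variables do not carry over. Pictures are saved under pics/ and viewed, and the job is handed in when it is done.

```bash
ls; mkdir -p pics; python3 - <<'E'
from bench import ctrl
import cv2,json
s=ctrl.sense();print(s)
for n in("top","side","wrist"):
    c=ctrl.calibration(n);print(n,c)
    im=ctrl.snapshot(n);cv2.imwrite(f"pics/{n}0.png",im[:,:,::-1])
E
```

```text
pics
{'time': 0.0, 'joint_positions': array([ 1.17829304,  0.70707709, -0.02759675,  1.48498343,  0.02195233,
        0.95091443, -0.07549301]), 'joint_vel': array([-9.11012654e-04, -4.38781257e-04, -5.22352625e-04, -4.69461799e-05,
        4.97403616e-05,  5.68298707e-04,  1.18374586e-03]), 'tau': array([-3.01542612e-03, -8.83213305e+01,  1.23355038e+00, -2.36170310e+01,
        1.68015005e-02,  6.45739070e-03, -2.68202263e-05]), 'ee_pos': array([ 0.19751109, -0.53973473,  0.23084618]), 'tcp_rot': array([ 9.84659553e-01,  1.74485738e-01, -9.90102026e-05, -5.31692663e-04]), 'ft_force': array([-1.17601076,  0.47503311,  0.05366542]), 'wrist_torque': array([-0.02640463,  0.0059466 , -0.01416214]), 'grip_width': 0.999400162153689}
top {'K': array([[451.46425834,   0.        , 256.0877346 ],
       [  0.        , 451.46425834, 183.04788844],
       [  0.        ,   0.        ,   1.        ]]), 'xyz': array([0.3349789 , 0.01980309, 1.37944343]), 'attitude': array([ 0.03860304, -0.04463859, -0.69563646,  0.71596586])}
side {'K': array([[409.70023417,   0.        , 258.08897642],
       [  0.        , 409.70023417, 192.0221845 ],
       [  0.        ,   0.        ,   1.        ]]), 'xyz': array([0.40114685, 0.80154597, 0.74295589]), 'attitude': array([-0.01722146,  0.4235694 ,  0.90452032, -0.04621011])}
wrist {'K': array([[266.83721308,   0.        , 252.28356287],
       [  0.        , 266.83721308, 187.77830544],
       [  0.        ,   0.        ,   1.        ]]), 'xyz': array([ 0.26235831, -0.51632003,  0.37425124]), 'attitude': array([-0.11267358,  0.07978476, -0.56752233,  0.81170035])}
```

View pics/top0.png

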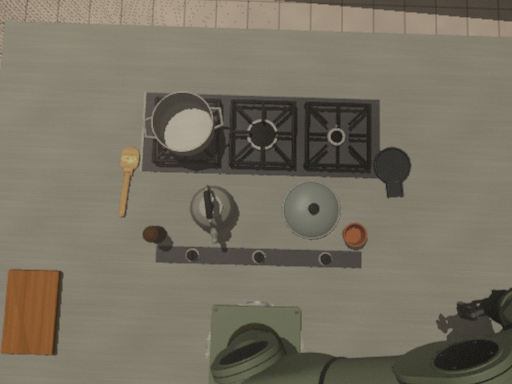

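View pics/side0.png

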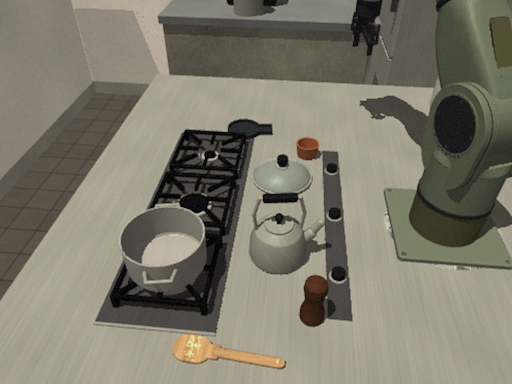

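View pics/wrist0.png

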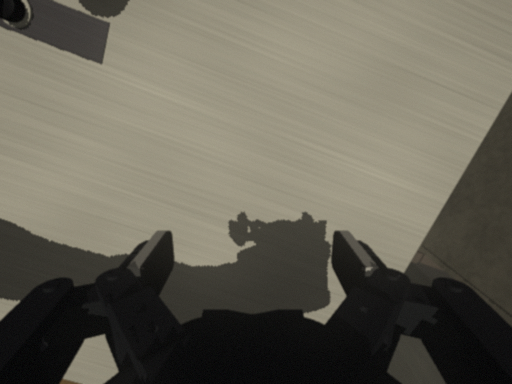

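```bash
cat > h.py <<'E'
import numpy as np,cv2
from scipy.spatial.transform import Rotation as R
from bench import ctrl
def ray(c,u,v):
    K=c["K"];d=np.array([(u-K[0,2])/K[0,0],-(v-K[1,2])/K[1,1],-1.0])
    return np.array(c["xyz"]),R.from_quat(c["attitude"]).apply(d)
def onz(c,u,v,z):
    o,d=ray(c,u,v);return (o+d*(z-o[2])/d[2])
def proj(c,p):
    q=R.from_quat(c["attitude"]).inv().apply(np.array(p)-c["xyz"]);K=c["K"]
    return K[0,0]*q[0]/-q[2]+K[0,2],K[1,1]*(-q[1])/-q[2]+K[1,2]
def tri(c1,p1,c2,p2):
    o1,d1=ray(c1,*p1);o2,d2=ray(c2,*p2);d1=d1/np.linalg.norm(d1);d2=d2/np.linalg.norm(d2)
    A=np.array([d1,-d2]).T;t=np.linalg.lstsq(A,o2-o1,rcond=None)[0]
    a=o1+t[0]*d1;b=o2+t[1]*d2;return (a+b)/2,np.linalg.norm(a-b)
def shift(dst,rot=None):
    "world dst (TCP) -> tool mm"
    s=ctrl.sense();return R.from_quat(s["tcp_rot"]).inv().apply(np.array(dst)-s["ee_pos"])*1000
def yaw():
    "world direction angle of tool y (jaw), deg mod 180"
    r=R.from_quat(ctrl.sense()["tcp_rot"]).as_matrix();return np.degrees(np.arctan2(r[1,1],r[0,1]))
def snap(n,name):
    s=ctrl.sense();c=ctrl.calibration(n);im=ctrl.snapshot(n)[:,:,::-1].copy();cv2.imwrite(f"pics/{name}.png",im);return s,c,im
E
python3 - <<'E'
from h import *
im=cv2.imread("pics/top0.png")
a=im[80:280,110:310];b=im[80:280,230:430]
cv2.imwrite("pics/a.png",cv2.resize(a,(800,600)[:1]*1+(600,) if 0 else (600,600),interpolation=cv2.INTER_CUBIC))
cv2.imwrite("pics/b.png",cv2.resize(b,(600,600),interpolation=cv2.INTER_CUBIC))
s=cv2.imread("pics/side0.png")[110:360,100:340]
cv2.imwrite("pics/s.png",cv2.resize(s,(576,600),interpolation=cv2.INTER_CUBIC))
E
```

```text
(no output)
```

View pics/a.png

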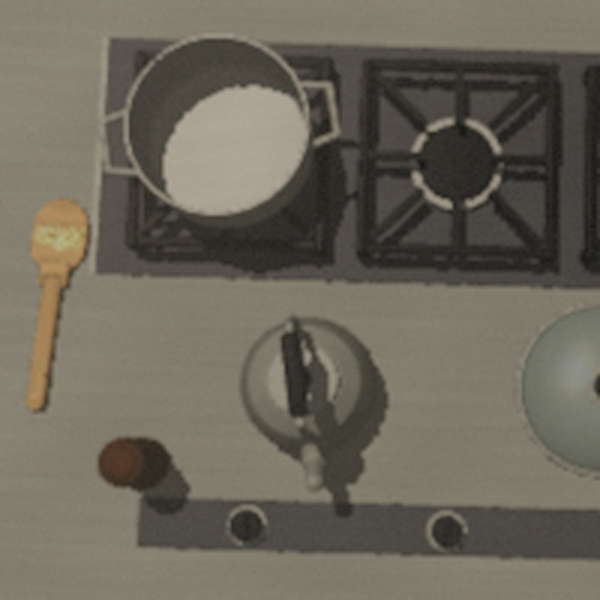

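View pics/b.png

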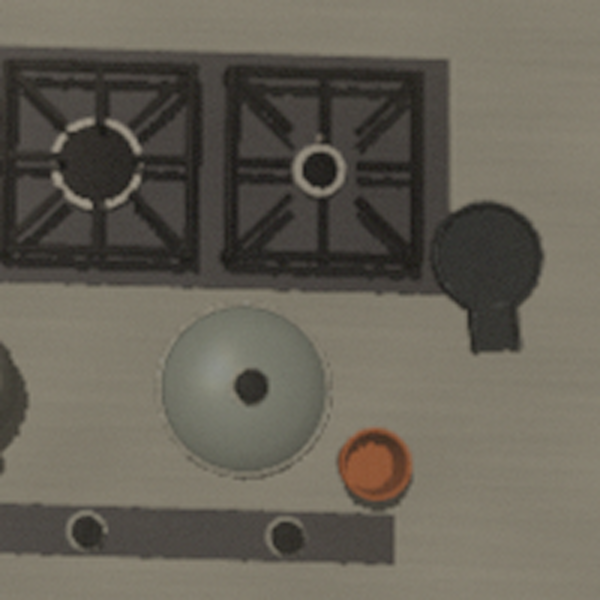

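View pics/s.png

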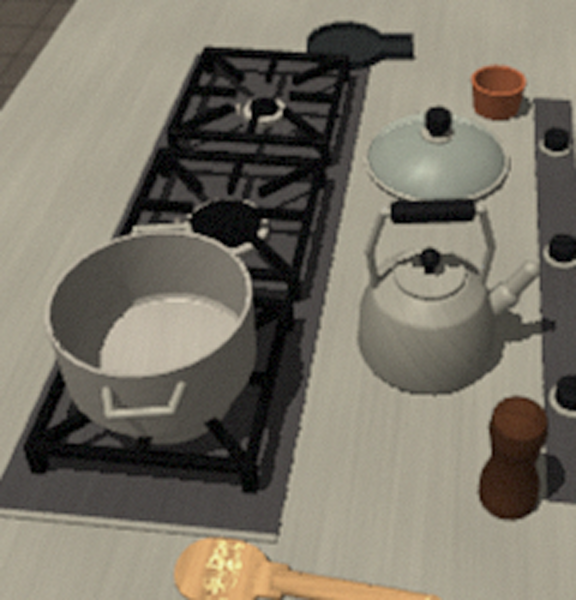

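```bash
python3 - <<'E'
from h import *
np.set_printoptions(precision=4,suppress=True)
c=ctrl.calibration("top");cs=ctrl.calibration("side")
A=lambda x,y:(110+(x+.5)/3-.5,80+(y+.5)/3-.5)
B=lambda x,y:(230+(x+.5)/3-.5,80+(y+.5)/3-.5)
S=lambda x,y:(100+(x+.5)/2.4-.5,110+(y+.5)/2.4-.5)
def P(n,p,z):print(n,onz(c,*p,z))
P("pot rim L",A(125,127),.13);P("pot rim R",A(308,127),.13);P("T",A(217,37),.13);P("Bt",A(217,217),.13);P("pot c",A(217,127),.13)
P("knob",B(251,387),.075);P("rim c",B(245,392),.008);P("rimL",B(158,392),.008);P("rimR",B(332,392),.008)
for z in(.01,.025):P("wide cap",B(99,163),z)
for n,q in(("wL",(3,165)),("wR",(200,165)),("wT",(101,58)),("wB",(101,272)),("sL",(225,172)),("sR",(424,172)),("sT",(325,66)),("sB",(325,278))):P(n,B(*q),.04)
P("scap",B(320,170),.02)
P("grip c",A(295,375),.184);P("g1",A(290,335),.184);P("g2",A(300,414),.184)
print("grip tri",tri(c,A(295,375),cs,S(432,210)))
P("kettle spout tip",A(315,488),.09);P("pepper",A(127,462),.118);P("salt",B(375,465),.045)
im=cv2.imread("pics/top0.png")
# paddle mask
h=cv2.cvtColor(im,cv2.COLOR_BGR2HSV)
m=((h[:,:,0]<28)&(h[:,:,1]>80)&(h[:,:,2]>90)).astype(np.uint8);m[:, :112]=0;m[:,142:]=0;m[:140]=0;m[222:]=0
ys,xs=np.nonzero(m);print("pad px",xs.min(),xs.max(),ys.min(),ys.max(),len(xs))
pts=np.array([onz(c,x,y,.008)[:2] for x,y in zip(xs,ys)])
mu=pts.mean(0);w,v=np.linalg.eigh(np.cov(pts.T));d=v[:,1];
if d[0]<0:d=-d
t=(pts-mu)@d;print("paddle dir",d,np.degrees(np.arctan2(d[1],d[0])),"len",t.max()-t.min(),"bladec",mu+d*(t.max()-.039),"end",mu+d*t.min())
nrm=np.array([-d[1],d[0]])
for a in np.arange(-.12,.1,.02):
    k=abs(t-a)<.01
    if k.sum():o=((pts-mu)@nrm)[k];print(round(a,3),o.min(),o.max(),o.mean())
# rest mask
g=im.astype(int).sum(2);m=(g<190).astype(np.uint8);m[:,:372]=0;m[:,415:]=0;m[:140]=0;m[202:]=0
cv2.imwrite("pics/m.png",m*255)
n,l,st,ce=cv2.connectedComponentsWithStats(m);print(st,ce)
E
```

```text
pot rim L [0.6479 0.312  0.13  ]
pot rim R [0.6532 0.1399 0.13  ]
T [0.738  0.2297 0.13  ]
Bt [0.5645 0.2214 0.13  ]
pot c [0.6506 0.2255 0.13  ]
knob [ 0.4197 -0.1569  0.075 ]
rim c [ 0.4188 -0.1599  0.008 ]
rimL [ 0.4163 -0.0717  0.008 ]
rimR [ 0.4214 -0.2483  0.008 ]
wide cap [ 0.6506 -0.0057  0.01  ]
wide cap [ 0.6471 -0.0054  0.025 ]
wL [0.6387 0.0916 0.04  ]
wR [ 0.6447 -0.1071  0.04  ]
wT [ 0.7528 -0.0042  0.04  ]
wB [ 0.5326 -0.01    0.04  ]
sL [ 0.6383 -0.1325  0.04  ]
sR [ 0.6444 -0.3337  0.04  ]
sT [ 0.7515 -0.2328  0.04  ]
sB [ 0.5332 -0.2343  0.04  ]
scap [ 0.6479 -0.2322  0.02  ]
grip c [0.4152 0.1373 0.184 ]
g1 [0.4505 0.1431 0.184 ]
g2 [0.381  0.1315 0.184 ]
grip tri (array([0.4158, 0.138 , 0.1768]), np.float64(0.0002004884968683522))
kettle spout tip [0.3154 0.1233 0.09  ]
pepper [0.3348 0.2954 0.118 ]
salt [ 0.3486 -0.2837  0.045 ]
pad px 118 139 146 216 695
paddle dir [ 0.9962 -0.0869] -4.9879938476358205 len 0.2172110486953978 bladec [0.5624 0.401 ] end [0.3848 0.4165]
-0.12 -0.009865275152617268 0.009762213986918717 -1.0030662102127038e-05
-0.1 -0.009414658187034
[... 514 characters left out ...]
4674243 0.0007148156850829979
0.06 -0.028693713861739446 0.02790611876495351 -0.0009048500901348204
0.08 -0.022477436896325965 0.023684271066462963 0.00099836356175979
[[     0      0    512    384 195288]
 [   372    140      1      1      1]
 [   372    142      1      1      1]
 [   373    144      1      1      1]
 [   377    144      1      1      1]
 [   373    146      2      2      2]
 [   377    147      1      1      1]
 [   372    148     39     50   1311]
 [   372    177      2      1      2]] [[254.5809 191.6509]
 [372.     140.    ]
 [372.     142.    ]
 [373.     144.    ]
 [377.     144.    ]
 [373.5    146.5   ]
 [377.     147.    ]
 [391.6049 169.3005]
 [372.5    177.    ]]
```

View pics/m.png

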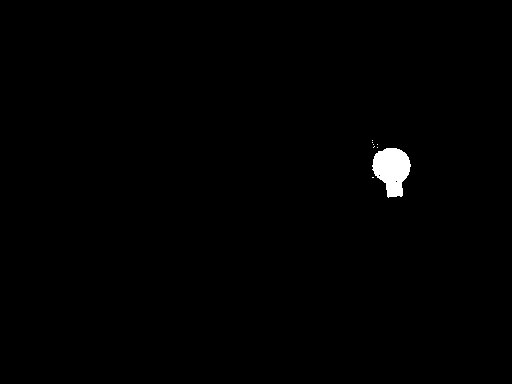

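```bash
python3 - <<'E'
from h import *
print(shift([.4195,-.158,.25]).round(1),yaw())
im=cv2.imread("pics/top0.png");c=ctrl.calibration("top")
for (u,v) in((375,149),):pass
a=cv2.resize(im[135:205,360:430],(700,700)[:2],interpolation=cv2.INTER_CUBIC)[:600];cv2.imwrite("pics/r.png",a)
E
```

```text
[ 339.7 -282.3  -18.8] -69.90302918571204
```

View pics/r.png

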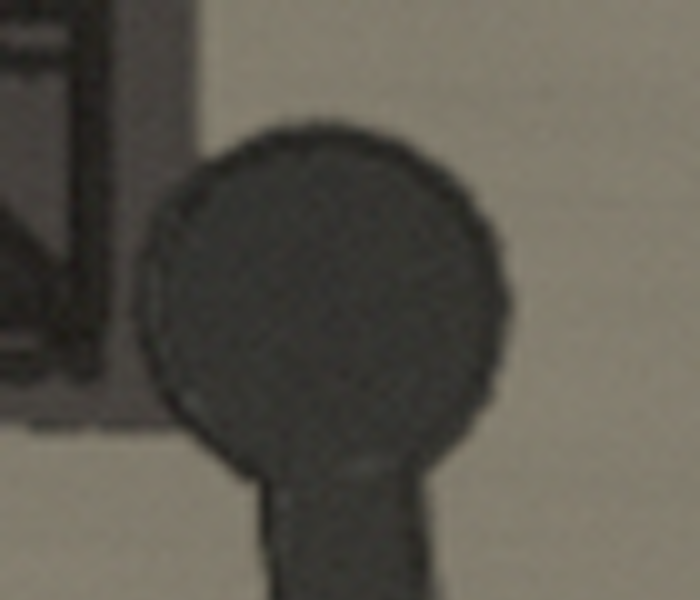

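```bash
python3 -m inch '[40,-33,-2,0,80,-66,-5,0,120,-100,-7,0,160,-133,-9,0,200,-166,-11,0,240,-200,-13,0,290,-240,-16,0,340,-282,-19,0]' 85 80; python3 -m inch '[20,-15,0,0,29,-24,0,0,29,-24,0,0]'
python3 - <<'E'
from h import *
s,c,im=snap("wrist","w1");print(s["time"],s["ee_pos"],s["joint_positions"].round(3),shift([.4195,-.158,.25]).round(1));print(c["xyz"],proj(c,[.4195,-.158,.075]))
E
```

```text
time: 0.95
ee_pos: [0.3994, -0.1927, 0.2483]
tcp_rot: [0.985, 0.174, -0.0, -0.0]
ft_force: [0.9, -0.6, -0.1]
grip_width: 0.996
time: 1.25
ee_pos: [0.4186, -0.1593, 0.2482]
tcp_rot: [0.984, 0.175, -0.0, -0.001]
ft_force: [-0.5, -0.2, 0.3]
grip_width: 0.994
1.25 [ 0.41861821 -0.15933555  0.2482151 ] [ 0.271  0.501  0.035  1.895 -0.026  0.747 -0.897] [ 2.3 -2.  -1.7]
[ 0.48345621 -0.13576662  0.39158759] (np.float64(251.75082138219943), np.float64(170.0332348614652))
```

View pics/w1.png

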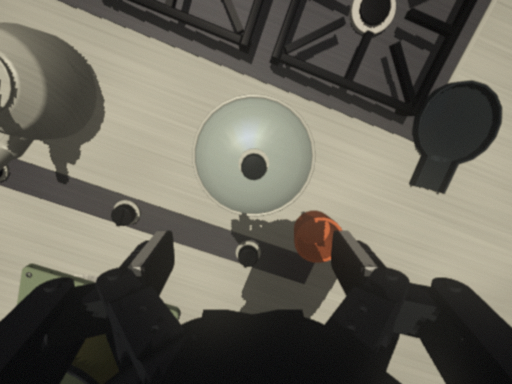

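```bash
python3 - <<'E'
from h import *
np.set_printoptions(precision=4,suppress=True)
c=ctrl.calibration("wrist")
print(onz(c,254,165.5,.075),onz(c,254,155,.008),onz(c,195,155,.008),onz(c,314,155,.008))
print(onz(c,458,121,.016), onz(c,430,190,.016),onz(c,317,230,.045))
im=cv2.imread("pics/w1.png");g=im.sum(2)
m=(cv2.cvtColor(im,cv2.COLOR_BGR2GRAY)<60).astype(np.uint8)
n,l,st,ce=cv2.connectedComponentsWithStats(m[140:195,230:280]);print(st,ce+[230,140])
for k in(1,):
    print(onz(c,*(ce[k]+[230,140]),.075))
E
```

```text
[ 0.425 -0.16   0.075] [ 0.4272 -0.1596  0.008 ] [ 0.398  -0.0795  0.008 ] [ 0.457  -0.2409  0.008 ]
[ 0.5677 -0.4045  0.016 ] [ 0.4686 -0.4191  0.016 ] [ 0.3632 -0.2778  0.045 ]
[[   0    0   50   55 2381]
 [  12   14   24   25  368]
 [  21   22    1    1    1]] [[254.6212 166.8467]
 [253.7255 168.0054]
 [251.     162.    ]]
[ 0.422  -0.1608  0.075 ]
```

```bash
python3 -c "
from h import *
print(shift([.421,-.1592,.12]).round(1),shift([.421,-.1592,.05]).round(1))"; python3 -m inch '[3,-1,40,0,3,-1,80,0,3,-1,120,0,3,-1,128,0,3,-1,128,0]'
python3 - <<'E'
from h import *
s,c,im=snap("wrist","w2");print(shift([.421,-.1592,.05]).round(1),s["ft_force"])
E
```

```text
[  3.3  -0.2 128.3] [  3.3  -0.2 198.3]
time: 1.8
ee_pos: [0.4196, -0.1596, 0.1201]
tcp_rot: [0.985, 0.174, -0.001, -0.001]
ft_force: [-0.2, -0.3, 0.7]
grip_width: 0.999
[ 0.8 -0.  71.2] [-0.21954653 -0.27699826  0.72175253]
```

View pics/w2.png

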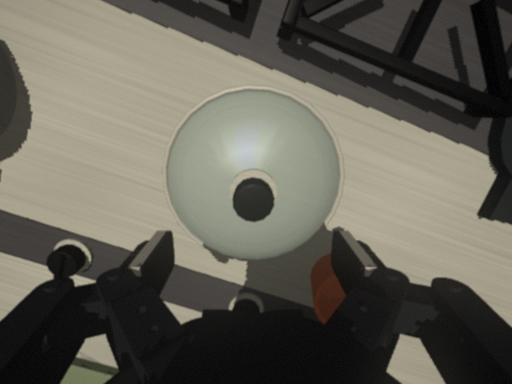

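```bash
python3 - <<'E'
from h import *
c=ctrl.calibration("wrist")
p=onz(c,253,199.5,.075);print(p,onz(c,254.5,173.5,.008),proj(c,[*ctrl.sense()["ee_pos"][:2],.075]))
print(shift([p[0],p[1],.05]).round(1))
E
```

```text
[ 0.42603675 -0.15793733  0.075     ] [ 0.43093903 -0.15783376  0.008     ] (np.float64(252.36576783612824), np.float64(206.961975540267))
[ 6.   0.5 71.2]
```

```bash
python3 -m inch '[4,0,30,0,4,0,60,0,4,0,70,0,4,0,70,0]'; python3 -m inch '[0,0,0,0,0,0,0,0,0,0,0,0,0,0,0,0,0,0,0,0,0,0,0,0]' 20 80
python3 - <<'E'
from h import *
s,c,im=snap("wrist","w3");snap("side","s3");print(s["ee_pos"],s["ft_force"],s["grip_width"]*85.4)
E
```

```text
time: 2.25
ee_pos: [0.4241, -0.1585, 0.0517]
tcp_rot: [0.985, 0.174, -0.0, -0.0]
ft_force: [-1.0, 0.0, 0.9]
grip_width: 0.996
time: 2.85
ee_pos: [0.4243, -0.1585, 0.0527]
tcp_rot: [0.985, 0.174, 0.0, 0.0]
ft_force: [-2.8, 1.3, 22.6]
grip_width: 0.345
[ 0.42429563 -0.15845558  0.05265915] [-2.77201259  1.26247402 22.58563512] 29.477048727348944
```

View pics/w3.png

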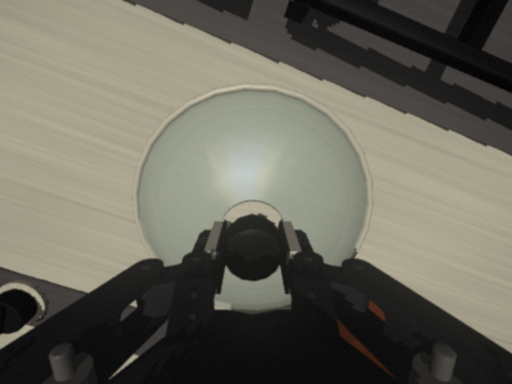

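View pics/s3.png

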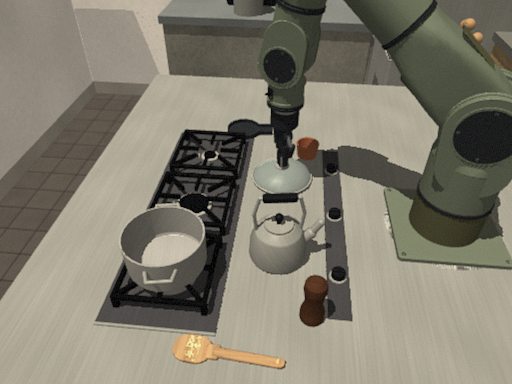

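```bash
python3 -m inch '[0,0,-4,0,0,0,-4,0,0,0,-4,0]' 42; python3 -m inch '[0,0,0,0,0,0,0,0,0,0,0,0,0,0,0,0,0,0,0,0]' 20 80
```

```text
time: 3.25
ee_pos: [0.4244, -0.1585, 0.0568]
tcp_rot: [0.985, 0.174, 0.0, 0.0]
ft_force: [0.4, 0.6, 1.1]
grip_width: 0.492
time: 3.75
ee_pos: [0.4243, -0.1584, 0.0571]
tcp_rot: [0.985, 0.174, 0.0, 0.0]
ft_force: [-3.4, 1.7, 15.9]
grip_width: 0.346
```

```bash
python3 -m inch '[0,0,-10,0,0,0,-30,0,0,0,-60,0,0,0,-90,0,0,0,-120,0,0,0,-150,0,0,0,-170,0,0,0,-170,0]'
python3 - <<'E'
from h import *
s,c,im=snap("wrist","w4");snap("side","s4");print(s["ee_pos"],s["ft_force"],s["wrist_torque"],s["grip_width"]*85.4)
E
```

```text
time: 4.55
ee_pos: [0.4247, -0.1586, 0.2293]
tcp_rot: [0.985, 0.174, 0.002, 0.001]
ft_force: [0.1, -0.1, -4.1]
grip_width: 0.342
[ 0.42473953 -0.15857121  0.22931557] [ 0.08342148 -0.14825839 -4.14357584] [0.02708531 0.04492258 0.04630653] 29.24897723608184
```

View pics/w4.png

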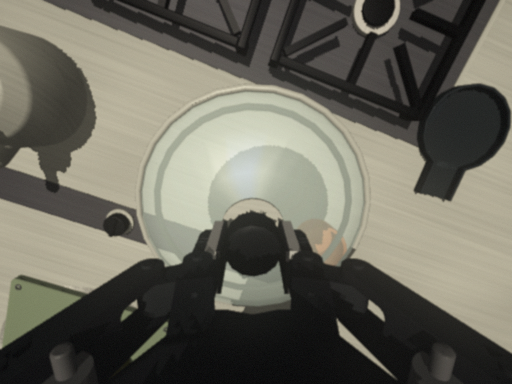

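View pics/s4.png

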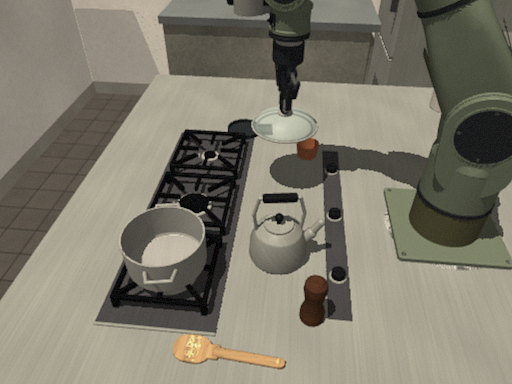

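```bash
python3 -c "
from h import *
print(shift([.50,.09,.28]).round(1))"
```

```text
[ 156.4 -207.2  -53.2]
```

```bash
python3 -m inch '[10,-12,-15,0,30,-38,-35,0,55,-70,-53,0,80,-105,-53,0,105,-140,-53,0,130,-172,-53,0,150,-200,-53,0,156,-207,-53,0]'
python3 - <<'E'
from h import *
s,c,im=snap("wrist","w5");print(s["ee_pos"],s["ft_force"],s["grip_width"]*85.4,s["joint_positions"].round(2),proj(c,[.65,.2255,.13]))
E
```

```text
time: 5.45
ee_pos: [0.4995, 0.0934, 0.2781]
tcp_rot: [0.984, 0.176, -0.001, -0.001]
ft_force: [-0.2, -0.5, -4.2]
grip_width: 0.34
[0.49947577 0.09342775 0.27810924] [-0.18015209 -0.53542263 -4.24432977] 29.070372742185757 [-0.29  0.55  0.07  1.65 -0.04  0.95 -1.42] (np.float64(175.26597516367502), np.float64(-20.41388764639393))
```

View pics/w5.png

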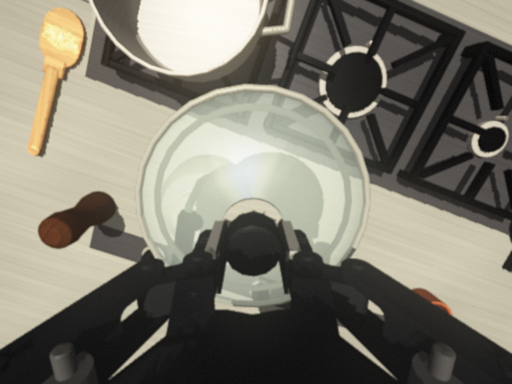

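```bash
python3 - <<'E'
from h import *
im=cv2.imread("pics/w5.png")[0:150,70:270]
cv2.imwrite("pics/p.png",cv2.resize(im,(800,600),interpolation=cv2.INTER_CUBIC))
E
```

```text
(no output)
```

View pics/p.png

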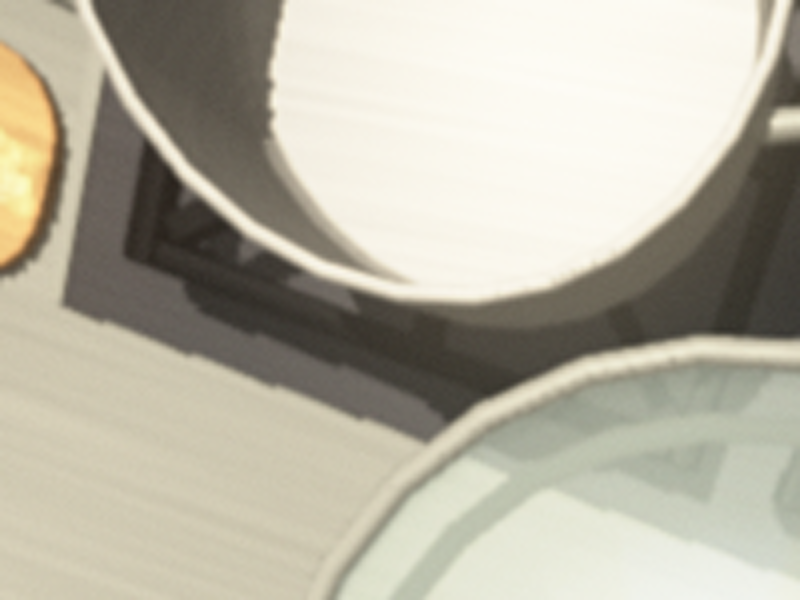

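```bash
python3 - <<'E'
from h import *
from scipy.optimize import least_squares as LS
c=ctrl.calibration("wrist");ct=ctrl.calibration("top");cs=ctrl.calibration("side")
def fit(c,pts,r=.088,z=.13):
    q=np.array([onz(c,*p,z)[:2] for p in pts]);f=LS(lambda a:np.hypot(*(q-a[:2]).T)-r,q.mean(0)+[.03,0])
    f2=LS(lambda a:np.hypot(*(q-a[:2]).T)-a[2],[*f.x,r]);return f.x,f2.x,np.abs(f.fun).max()
W=[(82,20),(145,125),(240,225),(320,275),(400,298),(470,300),(560,282),(650,235),(735,145),(780,50)]
print(fit(c,[(70+x/4-.4,y/4-.4) for x,y in W]))
A=[(125,127),(308,127),(217,37),(217,217),(145,70),(160,198),(283,70),(285,185)]
print(fit(ct,[(110+x/3-.3,80+y/3-.3) for x,y in A]))
S=[(50,310),(253,295),(150,234),(75,262),(225,247),(60,345),(215,355),(150,377)]
print(fit(cs,[(100+x/2.4-.3,110+y/2.4-.3) for x,y in S]))
for z in(.01,.02,.03):print("wide",onz(c,354.5,83,z),onz(c,490,139,z))
E
```

```text
(array([0.65639195, 0.22506161]), array([0.65615047, 0.22498076, 0.08779283]), np.float64(0.0007144645635937669))
(array([0.65085285, 0.22683735]), array([0.65076697, 0.22674984, 0.0860142 ]), np.float64(0.004514146308158176))
(array([0.65041844, 0.22724262]), array([0.65050842, 0.2273014 , 0.08683936]), np.float64(0.002909422672525988))
wide [ 0.65219463 -0.00752356  0.01      ] [ 0.65144353 -0.23632526  0.01      ]
wide [ 0.65006727 -0.00451025  0.02      ] [ 0.64933443 -0.22775076  0.02      ]
wide [ 0.64793992 -0.00149695  0.03      ] [ 0.64722534 -0.21917626  0.03      ]
```

```bash
python3 - <<'E'
from h import *
im=cv2.imread("pics/w5.png")[70:270,125:385]
cv2.imwrite("pics/p2.png",cv2.resize(im,(780,600),interpolation=cv2.INTER_CUBIC))
E
```

```text
(no output)
```

View pics/p2.png

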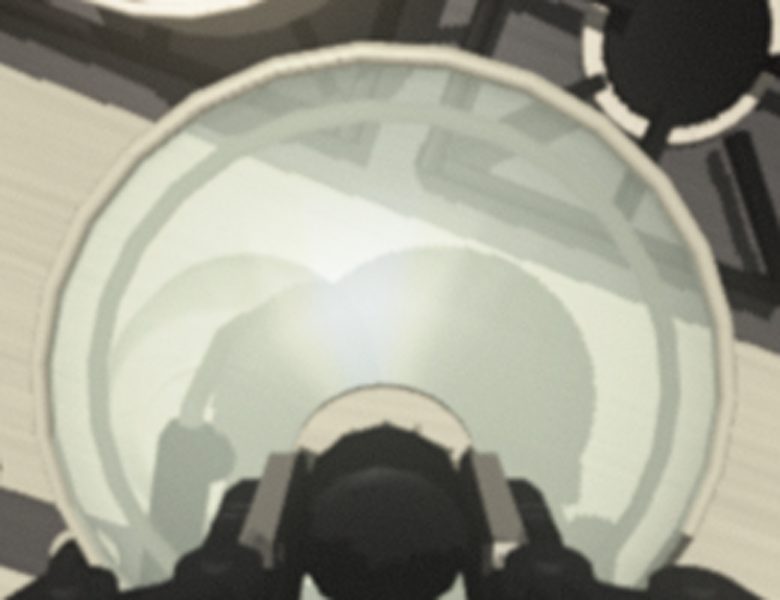

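```bash
python3 - <<'E'
from h import *
from scipy.optimize import least_squares as LS
c=ctrl.calibration("wrist");s=ctrl.sense()
W=[(385,43),(275,62),(180,108),(95,195),(50,295),(37,375),(48,470),(500,62),(600,115),(685,205),(722,300),(733,370),(715,480)]
pts=[(125+x/3-.3,70+y/3-.3) for x,y in W]
for z in(s["ee_pos"][2]-.057+.0085,):
  q=np.array([onz(c,*p,z)[:2] for p in pts])
  f=LS(lambda a:np.hypot(*(q-a[:2]).T)-a[2],[*q.mean(0),.089]);f2=LS(lambda a:np.hypot(*(q-a[:2]).T)-.089,q.mean(0))
  print(z,f.x,abs(f.fun).max(),f2.x)
print(s["ee_pos"],c["xyz"])
print(R.from_quat(s["tcp_rot"]).inv().apply(np.array([*f.x[:2],z])-s["ee_pos"])*1000)
E
```

```text
0.22970914422832622 [0.49831598 0.09187229 0.08805267] 0.0008469197099699455 [0.49723837 0.09148691]
[0.49965734 0.09272946 0.27820914] [0.56466989 0.11645158 0.42142559]
[-1.46678914  0.38807069 48.50239085]
```

```bash
python3 -c "
from h import *
print(shift([.6535,.2268,.25]).round(1))"
```

```text
[190.8 -72.6  27.9]
```

```bash
python3 -m inch '[20,-8,0,0,50,-19,0,0,80,-30,0,0,110,-42,0,0,140,-53,0,0,165,-63,0,0,185,-70,10,0,191,-73,28,0]'; python3 -m inch '[0,0,0,0,0,0,0,0]'
python3 - <<'E'
from h import *
snap("top","t6");snap("side","s6");s=ctrl.sense();print(shift([.6535,.2268,.25]).round(1),s["joint_positions"].round(2))
im=cv2.imread("pics/s6.png")[60:310,100:340];cv2.imwrite("pics/s6c.png",cv2.resize(im,(576,600),interpolation=cv2.INTER_CUBIC))
im=cv2.imread("pics/t6.png")[50:250,100:300];cv2.imwrite("pics/t6c.png",cv2.resize(im,(600,600),interpolation=cv2.INTER_CUBIC))
E
```

```text
time: 6.3
ee_pos: [0.6546, 0.2272, 0.248]
tcp_rot: [0.984, 0.176, -0.001, -0.0]
ft_force: [-0.1, -0.3, -4.8]
grip_width: 0.345
time: 6.5
ee_pos: [0.6543, 0.2258, 0.2472]
tcp_rot: [0.985, 0.175, -0.002, 0.0]
ft_force: [-0.5, 0.3, -3.3]
grip_width: 0.341
[-0.9 -0.9 -1.2] [-0.41  0.91  0.08  0.92 -0.07  1.31 -1.56]
```

View pics/s6c.png

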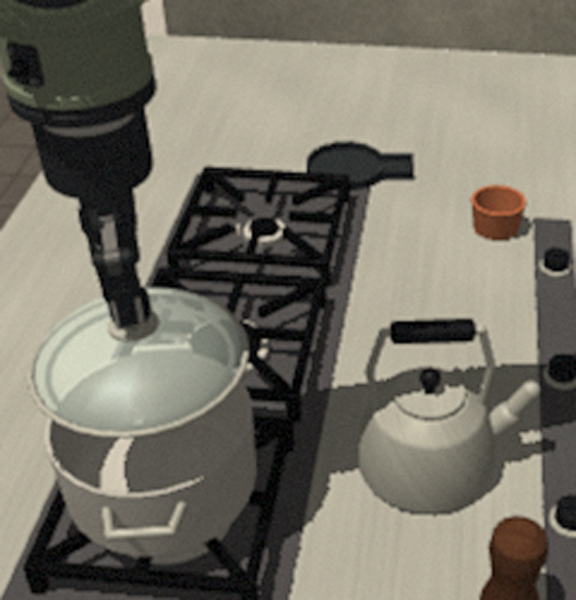

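View pics/t6c.png

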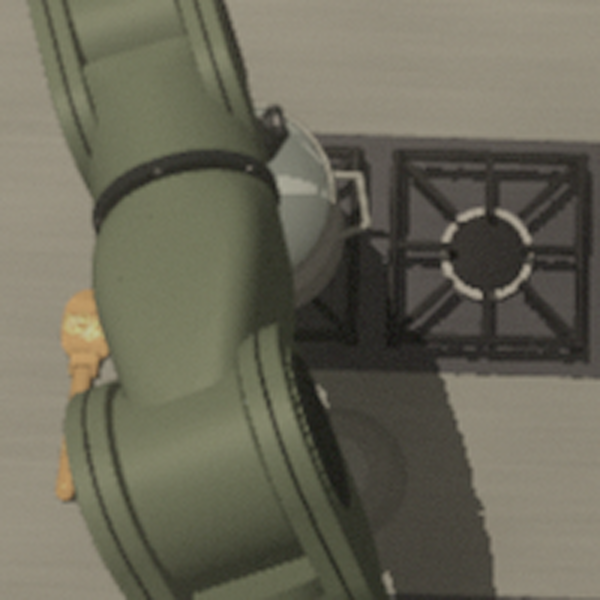

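```bash
python3 - <<'E'
from h import *
from scipy.optimize import least_squares as LS
cs=ctrl.calibration("side")
S=[(33,378),(250,355),(135,432),(60,412),(200,415),(235,390),(165,290),(75,315),(220,308)]
q=np.array([onz(cs,100+x/2.4-.3,60+y/2.4-.3,.1985)[:2] for x,y in S])
f=LS(lambda a:np.hypot(*(q-a[:2]).T)-a[2],[*q.mean(0),.089]);f2=LS(lambda a:np.hypot(*(q-a[:2]).T)-.089,q.mean(0));print(f.x,f2.x,(f2.fun*1000).round(1))
print(shift([.6535,.2268,.182]).round(1))
E
```

```text
[0.64913865 0.22180775 0.08650424] [0.64969625 0.22134527] [-1.  -1.7 -2.4 -5.1 -1.2  0.1 -1.6 -2.9 -5.7]
[-0.7 -0.9 66.8]
```

```bash
python3 -m inch '[0,-3,10,0,0,-3,25,0,0,-3,40,0,0,-3,52,0,0,-3,56,0,0,-3,56,0]'
python3 - <<'E'
from h import *
s,c,im=snap("side","s7");print(s["ft_force"])
im=cv2.imread("pics/s7.png")[60:310,100:340];cv2.imwrite("pics/s7c.png",cv2.resize(im,(576,600),interpolation=cv2.INTER_CUBIC))
E
```

```text
time: 7.2
ee_pos: [0.6533, 0.229, 0.1926]
tcp_rot: [0.985, 0.175, -0.001, 0.0]
ft_force: [-0.4, 0.2, -4.0]
grip_width: 0.344
[-0.43048154  0.24108283 -4.0003991 ]
```

View pics/s7c.png

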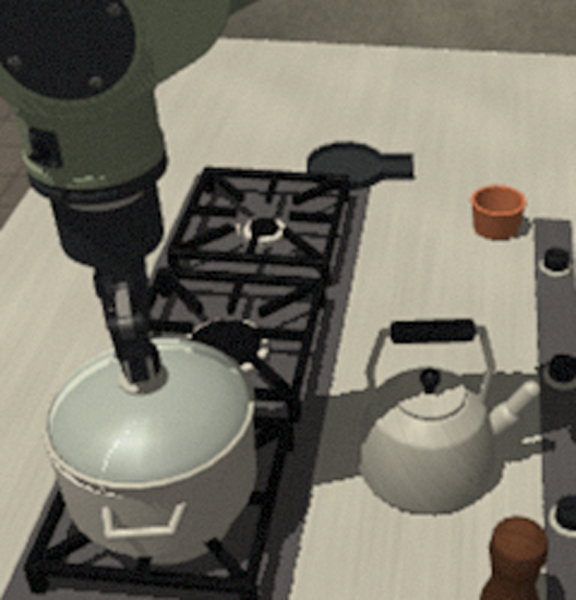

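Aligned nicely (cover rim columns 46–255 vs the pot's 50–253). Lower slowly to contact.

```bash
python3 -m inch '[0,0,4,0,0,0,7,0,0,0,9,0,0,0,11,0,0,0,11,0]'; python3 -m inch '[0,0,1,0,0,0,1,0]'
```

```text
time: 7.75
ee_pos: [0.6535, 0.229, 0.1819]
tcp_rot: [0.985, 0.175, -0.001, -0.0]
ft_force: [-0.1, 0.4, -4.8]
grip_width: 0.343
time: 7.95
ee_pos: [0.6536, 0.229, 0.1813]
tcp_rot: [0.985, 0.175, -0.001, -0.0]
ft_force: [-0.6, -1.7, 1.4]
grip_width: 0.342
```

```bash
python3 -m inch '[0,0,1,0,0,0,1,0]'; python3 -m inch '[0,0,0,0,0,0,0,0,0,0,0,0]' 60; python3 -m inch '[0,0,-30,0,0,0,-70,0,0,0,-100,0,0,0,-100,0]' 85
python3 - <<'E'
from h import *
s,c,im=snap("side","s8");s,c,im=snap("wrist","w8");print(s["ft_force"])
im=cv2.imread("pics/s8.png")[60:310,100:340];cv2.imwrite("pics/s8c.png",cv2.resize(im,(576,600),interpolation=cv2.INTER_CUBIC))
E
```

```text
time: 8.15
ee_pos: [0.6537, 0.229, 0.1813]
tcp_rot: [0.985, 0.175, -0.0, -0.0]
ft_force: [-4.9, -2.7, 10.0]
grip_width: 0.341
time: 8.45
ee_pos: [0.6538, 0.2291, 0.1813]
tcp_rot: [0.985, 0.175, -0.0, -0.0]
ft_force: [-1.0, -0.3, 1.0]
grip_width: 0.696
time: 8.85
ee_pos: [0.6549, 0.2293, 0.2855]
tcp_rot: [0.985, 0.175, 0.003, -0.001]
ft_force: [-0.4, -0.1, -0.9]
grip_width: 0.998
[-0.47778655 -0.7063536  -0.47905939]
```

View pics/s8c.png

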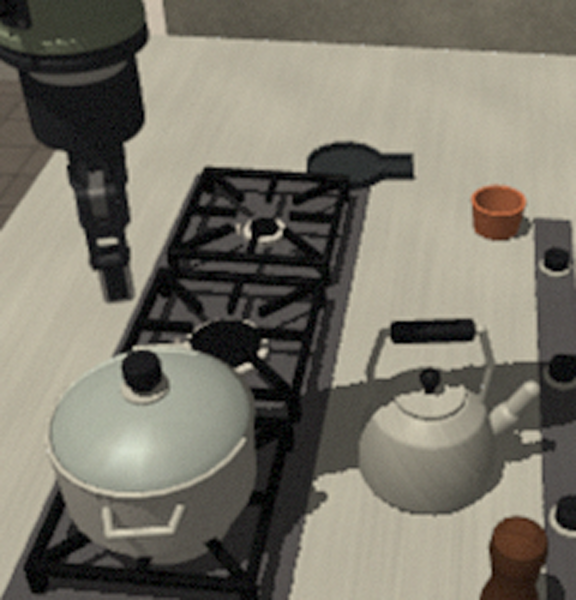

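View pics/w8.png

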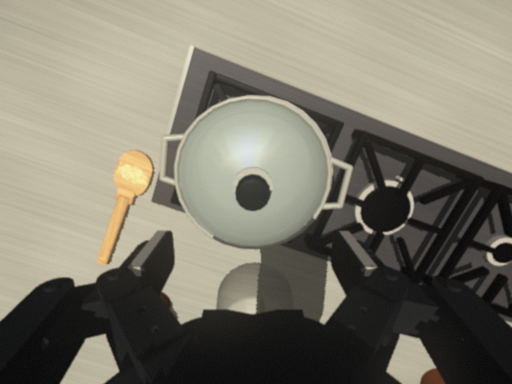

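```bash
python3 - <<'E'
from h import *
c=ctrl.calibration("top");cs=ctrl.calibration("side")
A=lambda x,y:(110+(x+.5)/3-.5,80+(y+.5)/3-.5)
S=lambda x,y:(100+(x+.5)/2.4-.5,110+(y+.5)/2.4-.5)
print(tri(c,A(290,335),cs,S(392,212)),tri(c,A(300,414),cs,S(473,208)))
print(shift([.4155,.1377,.27]).round(1))
E
```

```text
(array([0.45109137, 0.14392658, 0.17638909]), np.float64(0.00034355746705067296)) (array([0.38053079, 0.13212306, 0.17758968]), np.float64(0.001418508368539822))
[-255.3    3.6   11.4]
```

```bash
python3 -m inch '[-45,0,0,0.05,-90,0,0,0.1,-135,1,0,0.15,-180,2,3,0.18,-220,3,6,0.18,-255,4,11,0.18,-255,4,11,0.18,-255,4,11,0.18]'
python3 - <<'E'
from h import *
s,c,im=snap("wrist","w9");print(s["ee_pos"],yaw(),s["joint_positions"].round(2),proj(c,[.4155,.1377,.184]))
E
```

```text
time: 9.75
ee_pos: [0.4155, 0.1374, 0.2703]
tcp_rot: [0.996, 0.086, -0.0, -0.0]
ft_force: [-0.3, -0.2, 0.0]
grip_width: 1.001
[0.41553557 0.13736776 0.27025619] -80.13350657434147 [-0.47  0.46  0.13  1.89 -0.08  0.8  -1.7 ] (np.float64(251.97700891013247), np.float64(191.66749869812696))
```

View pics/w9.png

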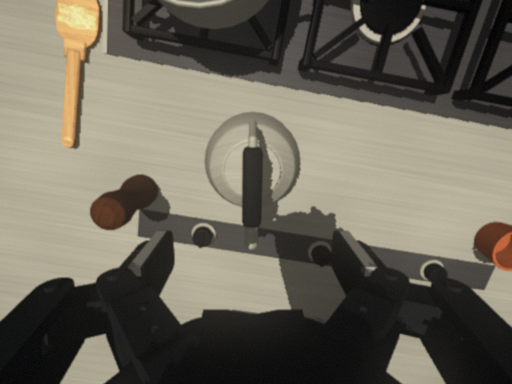

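```bash
python3 -m inch '[1,0,35,0,1,0,70,0,1,0,100,0,1,0,114,0,1,0,114,0]'; python3 -m inch '[0,0,0,0,0,0,0,0,0,0,0,0,0,0,0,0,0,0,0,0,0,0,0,0,0,0,0,0]' 5 110
python3 - <<'E'
from h import *
s,c,im=snap("wrist","w10");print(s["ft_force"],s["wrist_torque"])
E
```

```text
time: 10.3
ee_pos: [0.4174, 0.1379, 0.1543]
tcp_rot: [0.996, 0.086, -0.001, 0.0]
ft_force: [0.9, -0.4, 0.2]
grip_width: 0.997
time: 11.0
ee_pos: [0.4175, 0.1381, 0.1549]
tcp_rot: [0.996, 0.086, -0.001, -0.0]
ft_force: [-3.4, 1.6, 12.1]
grip_width: 0.194
[-3.43102217  1.63831979 12.08539854] [ 0.10719523  0.46274922 -0.35396074]
```

View pics/w10.png

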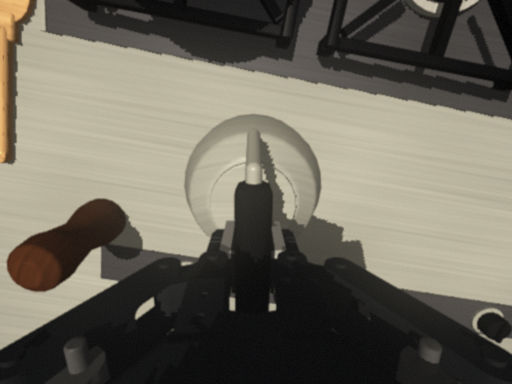

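```bash
python3 -m inch '[0,0,-10,0,0,0,-30,0,0,0,-60,0,0,0,-85,0,0,0,-90,0,0,0,-90,0]'; python3 -c "
from h import *
s=ctrl.sense();print(s['ft_force'],s['wrist_torque'],shift([.65,-.004,.245]).round(1))"
```

```text
time: 11.65
ee_pos: [0.4177, 0.1382, 0.2448]
tcp_rot: [0.996, 0.086, -0.0, -0.0]
ft_force: [0.3, 1.1, -6.5]
grip_width: 0.187
[ 0.26293296  1.05422762 -6.50788729] [ 0.01178075 -0.00891565 -0.02747658] [204.5 179.9  -0.5]
```

```bash
python3 -m inch '[18,16,0,0,45,40,0,0,75,66,0,0,105,92,0,0,135,119,0,0,165,145,0,0,190,168,0,0,203,179,0,0]';python3 -m inch '[2,1,0,0,2,1,0,0]'
python3 - <<'E'
from h import *
s,c,im=snap("wrist","w11");snap("side","s11");snap("top","t11");print(s["ft_force"],shift([.65,-.004,.197]).round(1))
im=cv2.imread("pics/s11.png")[60:310,100:340];cv2.imwrite("pics/s11c.png",cv2.resize(im,(576,600),interpolation=cv2.INTER_CUBIC))
im=cv2.imread("pics/t11.png")[50:250,150:350];cv2.imwrite("pics/t11c.png",cv2.resize(im,(600,600),interpolation=cv2.INTER_CUBIC))
E
```

```text
time: 12.45
ee_pos: [0.6493, -0.0057, 0.2414]
tcp_rot: [0.996, 0.085, -0.002, 0.0]
ft_force: [-1.6, 0.5, -6.1]
grip_width: 0.192
time: 12.65
ee_pos: [0.6509, -0.0065, 0.2388]
tcp_rot: [0.996, 0.085, -0.004, -0.0]
ft_force: [-1.9, -0.7, -6.4]
grip_width: 0.188
[-1.88569555 -0.6925148  -6.38356933] [-0.4 -1.7 44. ]
```

View pics/s11c.png

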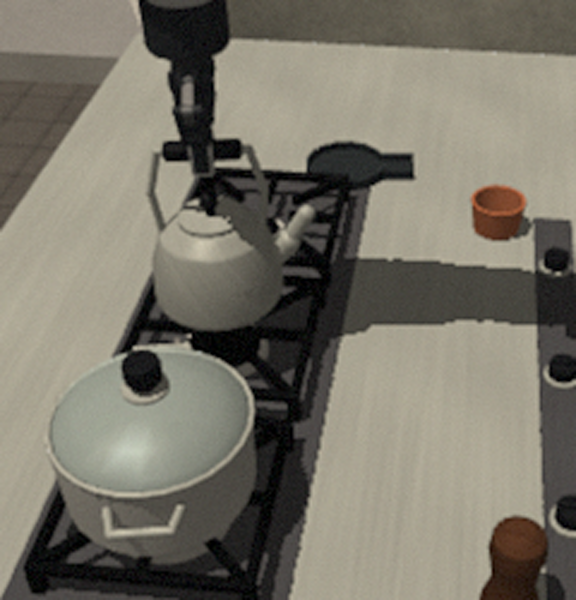

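View pics/w11.png

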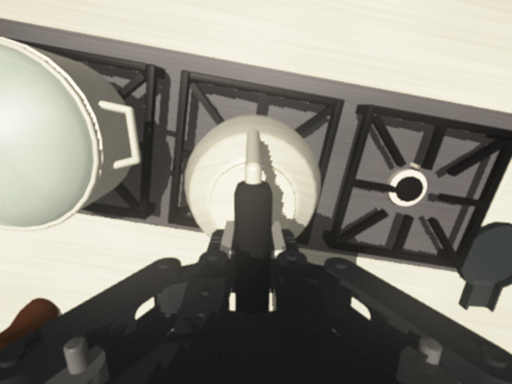

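View pics/t11c.png

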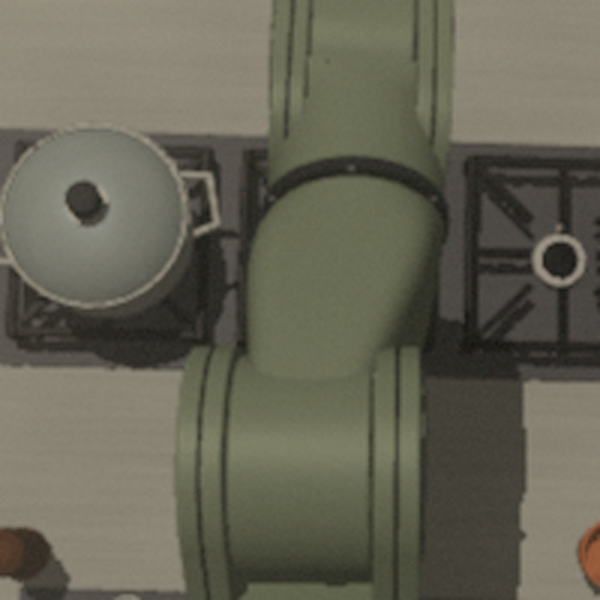

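```bash
python3 -m inch '[0,-2,8,0,0,-2,20,0,0,-2,32,0,0,-2,38,0,0,-2,40,0,0,-2,41,0]';python3 -m inch '[0,0,2,0,0,0,2,0]'
python3 - <<'E'
from h import *
s,c,im=snap("side","s12");print(s["ft_force"],shift([.65,-.004,.195]).round(1))
im=cv2.imread("pics/s12.png")[60:310,100:340];cv2.imwrite("pics/s12c.png",cv2.resize(im,(576,600),interpolation=cv2.INTER_CUBIC))
E
```

```text
time: 13.4
ee_pos: [0.6504, -0.0036, 0.2]
tcp_rot: [0.996, 0.085, -0.002, -0.0]
ft_force: [-0.6, 0.2, -6.0]
grip_width: 0.197
time: 13.6
ee_pos: [0.6505, -0.0036, 0.198]
tcp_rot: [0.996, 0.085, -0.002, -0.0]
ft_force: [-0.2, 0.5, -5.9]
grip_width: 0.196
[-0.19787655  0.52483635 -5.93407146] [-0.5  0.4  3.1]
```

View pics/s12c.png

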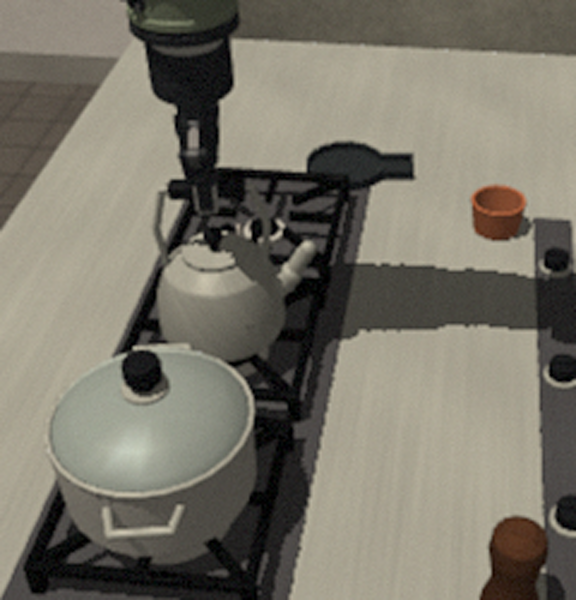

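```bash
python3 -m inch '[0,0,1,0,0,0,2,0,0,0,3,0,0,0,3,0]'
```

```text
time: 14.05
ee_pos: [0.6505, -0.0035, 0.1952]
tcp_rot: [0.996, 0.085, -0.002, -0.0]
ft_force: [0.1, -0.1, -5.9]
grip_width: 0.195
```

```bash
python3 -m inch '[0,0,1,0,0,0,1,0]';python3 -m inch '[0,0,1,0,0,0,1,0]'
```

```text
time: 14.25
ee_pos: [0.6507, -0.0035, 0.1951]
tcp_rot: [0.996, 0.085, -0.001, -0.0]
ft_force: [-3.2, 0.7, 8.2]
grip_width: 0.191
time: 14.45
ee_pos: [0.6508, -0.0035, 0.1951]
tcp_rot: [0.996, 0.085, -0.001, -0.0]
ft_force: [-5.2, -0.2, 9.2]
grip_width: 0.192
```

Contact at the predicted height. Release and back off upward.

```bash
python3 -m inch '[0,0,0,0,0,0,0,0,0,0,0,0,0,0,0,0,0,0,0,0]' 85; python3 -m inch '[0,0,-30,0,0,0,-65,0,0,0,-100,0,0,0,-100,0]'
python3 - <<'E'
from h import *
s,c,im=snap("wrist","w13");snap("side","s13");print(s["ft_force"],s["ee_pos"])
im=cv2.imread("pics/s13.png")[60:310,100:340];cv2.imwrite("pics/s13c.png",cv2.resize(im,(576,600),interpolation=cv2.INTER_CUBIC))
E
```

```text
time: 14.95
ee_pos: [0.6508, -0.0035, 0.1951]
tcp_rot: [0.996, 0.085, -0.001, -0.0]
ft_force: [0.0, -0.1, -0.1]
grip_width: 0.987
time: 15.35
ee_pos: [0.6522, -0.0036, 0.2995]
tcp_rot: [0.996, 0.085, 0.002, 0.0]
ft_force: [0.2, 0.9, -1.2]
grip_width: 0.993
[ 0.23361044  0.85177967 -1.24724824] [ 0.65223571 -0.00361544  0.29949483]
```

View pics/s13c.png

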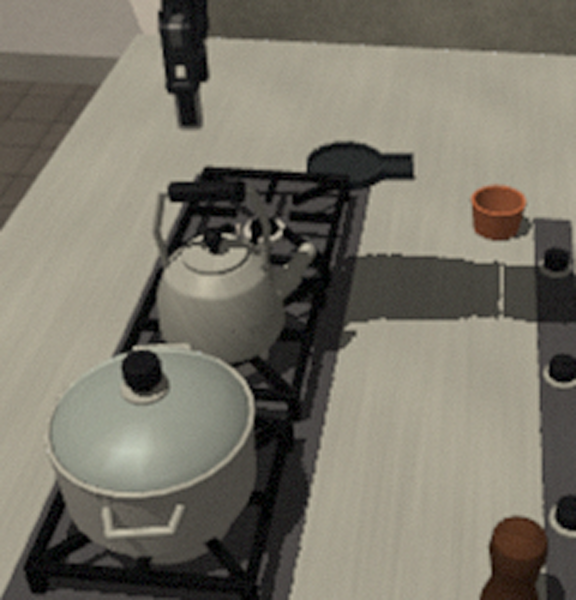

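View pics/w13.png

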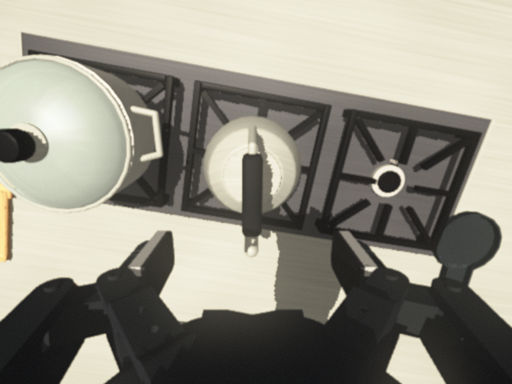

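```bash
python3 - <<'E'
from h import *
s,c,im=snap("top","t14");print(s["time"])
m=(cv2.cvtColor(im,cv2.COLOR_BGR2GRAY)<62).astype(np.uint8)
a=np.zeros_like(m);a[185:200,380:412]=m[185:200,380:412]
for v in range(184,199,2):
    xs=np.nonzero(a[v])[0]
    if len(xs):print(v,xs.min(),xs.max(),onz(c,(xs.min()+xs.max())/2,v,.016).round(4))
print([onz(c,*p,.016).round(4) for p in((392.2,148),(410.5,166),(373.8,166),(392.2,165.5))])
E
cat > /dev/null; python3 - <<'E'
import sys;sys.path.insert(0,'.')
from h import *
im=cv2.imread("pics/t14.png")[140:205,355:430];cv2.imwrite("pics/t14r.png",cv2.resize(im,None,fx=8,fy=8,interpolation=cv2.INTER_CUBIC))
im=cv2.imread("pics/t14.png")[80:280,110:360];cv2.imwrite("pics/t14c.png",cv2.resize(im,None,fx=3,fy=3,interpolation=cv2.INTER_CUBIC))
print(shift([.50,-.40,.25]).round(1))
E
```

```text
15.45
186 386 401 [ 0.4997 -0.4086  0.016 ]
188 386 401 [ 0.4936 -0.4085  0.016 ]
190 387 402 [ 0.4876 -0.4115  0.016 ]
192 387 402 [ 0.4814 -0.4115  0.016 ]
194 387 401 [ 0.4753 -0.4099  0.016 ]
196 387 401 [ 0.4692 -0.4098  0.016 ]
[array([ 0.6174, -0.4054,  0.016 ]), array([ 0.563 , -0.4613,  0.016 ]), array([ 0.5596, -0.3485,  0.016 ]), array([ 0.5629, -0.405 ,  0.016 ])]
[-216.   365.2   44.7]
```

View pics/t14r.png

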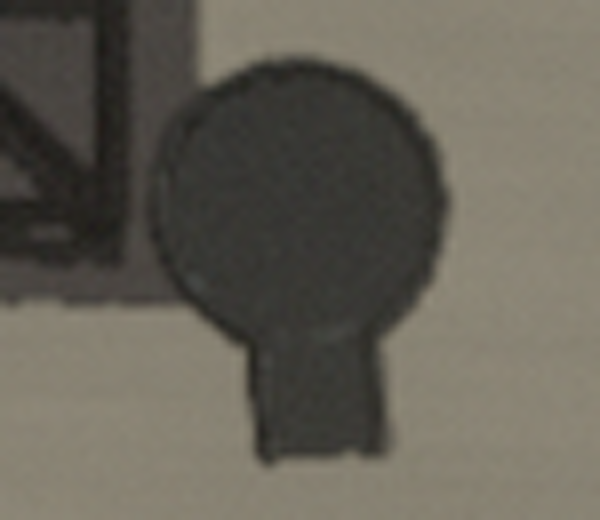

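```bash
python3 -m inch '[-25,40,0,0,-50,80,0,0,-78,125,0,0,-105,170,5,0.03,-130,215,15,0.06,-160,260,25,0.1,-190,310,35,0.1,-216,365,45,0.1]'; python3 -m inch '[-3,22,5,0.05,-3,22,5,0.05,-3,22,5,0.05]'
python3 - <<'E'
from h import *
s,c,im=snap("wrist","w15");print(s["ee_pos"],yaw(),s["joint_positions"].round(2),shift([.485,-.41,.1]).round(1))
E
```

```text
time: 16.3
ee_pos: [0.5083, -0.3694, 0.2541]
tcp_rot: [0.999, 0.035, -0.002, -0.001]
ft_force: [1.3, -0.2, 1.0]
grip_width: 0.995
time: 16.6
ee_pos: [0.5066, -0.3912, 0.2479]
tcp_rot: [1.0, 0.011, -0.003, -0.001]
ft_force: [0.0, 0.9, -0.2]
grip_width: 0.995
[ 0.50662399 -0.39118832  0.24789729] -88.72647831754189 [ 0.57  0.81  0.1   1.18 -0.08  1.16 -0.88] [-21.9  19.3 148.5]
```

View pics/w15.png

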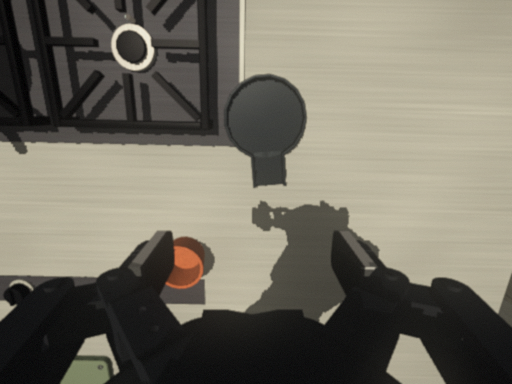

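```bash
python3 - <<'E'
from h import *
c=ctrl.calibration("wrist")
b=onz(c,265.8,115.5,.016);e1=onz(c,253.5,185,.008);e2=onz(c,286.5,183,.008);e=(e1+e2)/2
n1=onz(c,253,158,.016);n2=onz(c,284,155,.016)
print(b,e,e1-e2,(b-e),np.degrees(np.arctan2(*(b-e)[1::-1])),n1,n2)
E
```

```text
[ 0.57064603 -0.40691491  0.016     ] [ 0.472195   -0.41702645  0.008     ] [-0.004197   0.0490111  0.       ] [0.09845102 0.01011154 0.008     ] 5.864076865486271 [ 0.51206348 -0.39084008  0.016     ] [ 0.51731552 -0.43456745  0.016     ]
```

```bash
python3 - <<'E'
from h import *
print(shift([.489,-.4125,.1]).round(1))
E
python3 -m inch '[-10,12,40,-0.03,-18,22,80,-0.065,-18,22,120,-0.065,-18,22,148,-0.065,-18,22,148,-0.065,-18,22,148,-0.065]'
python3 - <<'E'
from h import *
s,c,im=snap("wrist","w16");print(s["ee_pos"],yaw())
E
```

```text
[-17.9  21.9 148.4]
time: 17.25
ee_pos: [0.4897, -0.4121, 0.1015]
tcp_rot: [0.999, 0.044, -0.002, -0.001]
ft_force: [0.6, -1.0, 1.4]
grip_width: 0.996
[ 0.4896669  -0.41206483  0.10151966] -84.9412702938974
```

View pics/w16.png

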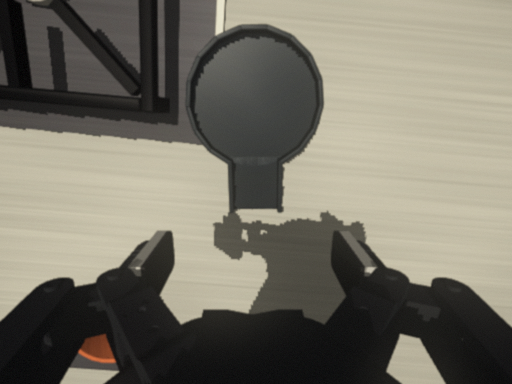

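```bash
python3 - <<'E'
from h import *
s=ctrl.sense();c=ctrl.calibration("wrist");T=R.from_quat(s["tcp_rot"]).inv()
for n,p,z in(("bowl",(255.3,93.5),.016),("end",(256.5,210),.016),("cL",(230.5,190),.016),("cR",(283,190),.016),("bl",(187.5,95),.016),("br",(323.5,95),.016)):
    q=onz(c,*p,z);print(n,q.round(4),(T.apply(q-s["ee_pos"])*1000).round(1))
E
```

```text
bowl [ 0.5728 -0.4076  0.016 ] [83.3  2.5 86. ]
end [ 0.4725 -0.4178  0.016 ] [-17.5   3.9  86.3]
cL [ 0.4895 -0.3928  0.016 ] [  1.6 -19.5  86.3]
cR [ 0.4936 -0.4397  0.016 ] [ 1.6 27.6 86.2]
bl [ 0.5669 -0.3527  0.016 ] [ 82.2 -52.6  86.1]
br [ 0.5765 -0.4629  0.016 ] [82.1 58.  85.9]
```

```bash
python3 -m inch '[2,4,40,0,2,4,75,0,2,4,95,0,2,4,101,0,2,4,101,0]'; python3 -m inch '[0,0,0,0,0,0,0,0,0,0,0,0,0,0,0,0,0,0,0,0]' 30 70
python3 - <<'E'
from h import *
s,c,im=snap("wrist","w17");print(s["ee_pos"],yaw(),s["ft_force"],s["grip_width"]*85.4)
E
```

```text
time: 17.8
ee_pos: [0.4925, -0.4164, 0.0024]
tcp_rot: [0.999, 0.044, -0.001, -0.0]
ft_force: [0.2, -0.1, 0.2]
grip_width: 0.995
time: 18.3
ee_pos: [0.4932, -0.4168, 0.0041]
tcp_rot: [0.999, 0.044, -0.0, 0.0]
ft_force: [-2.8, 3.0, 16.6]
grip_width: 0.541
[ 0.49315623 -0.41679143  0.00409589] -84.9030592729169 [-2.78952276  2.96149267 16.63952   ] 46.21608355612004
```

View pics/w17.png

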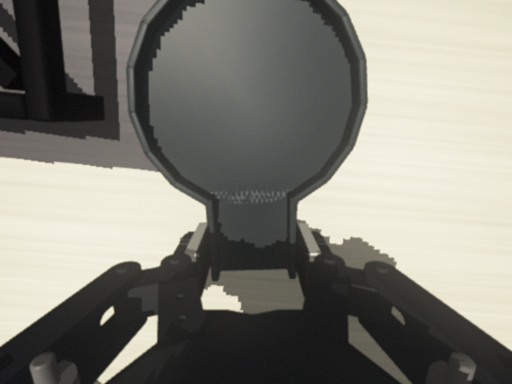

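```bash
python3 - <<'E'
from h import *
from scipy.optimize import least_squares as LS
s=ctrl.sense();c=ctrl.calibration("wrist");T=R.from_quat(s["tcp_rot"]).inv()
W=[(128,85),(366,75),(140,30),(352,25),(145,137),(355,125),(170,172),(325,168)]
q=np.array([(T.apply(onz(c,*p,.016)-s["ee_pos"])*1000)[:2] for p in W])
f=LS(lambda a:np.hypot(*(q-a[:2]).T)-a[2],[75,0,56]);print(f.x,f.fun.round(1))
f=LS(lambda a:np.hypot(*(q-a[:2]).T)-56,[75,0]);print(f.x)
for p in((214,275),(294,277),(209,215),(296,213)):print((T.apply(onz(c,*p,.016)-s["ee_pos"])*1000)[:2].round(1))
E
```

```text
[77.94826471 -2.44312328 54.00759268] [ 0.9  1.  -0.8 -0.3 -0.3  0.   0.4 -0.8]
[79.11895233 -2.48595212]
[-19.6 -21.5]
[-21.   23.7]
[ 16.7 -22.7]
[17.8 23.1]
```

```bash
python3 -m inch '[0,0,-5,0,0,0,-20,0,0,0,-50,0,0,0,-80,0,0,0,-120,0,0,0,-160,0,0,0,-200,0,0,0,-240,0]'
python3 - <<'E'
from h import *
s,c,im=snap("wrist","w18");print(s["ee_pos"],yaw(),s["ft_force"],s["wrist_torque"],s["grip_width"]*85.4)
snap("top","t18")
im=cv2.imread("pics/t14.png")[85:190,140:300];cv2.imwrite("pics/t14c.png",cv2.resize(im,None,fx=5,fy=5,interpolation=cv2.INTER_CUBIC))
E
```

```text
time: 19.15
ee_pos: [0.4929, -0.4164, 0.2471]
tcp_rot: [0.999, 0.044, 0.0, 0.001]
ft_force: [1.2, -1.0, -2.6]
grip_width: 0.537
[ 0.49288523 -0.41639225  0.24713262] -84.91746348510281 [ 1.21292687 -0.99188814 -2.56741395] [-0.02449545  0.09822369 -0.05975434] 45.868603652763866
```

View pics/w18.png

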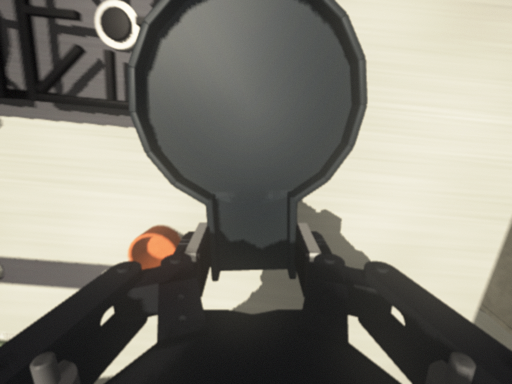

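View pics/t14c.png

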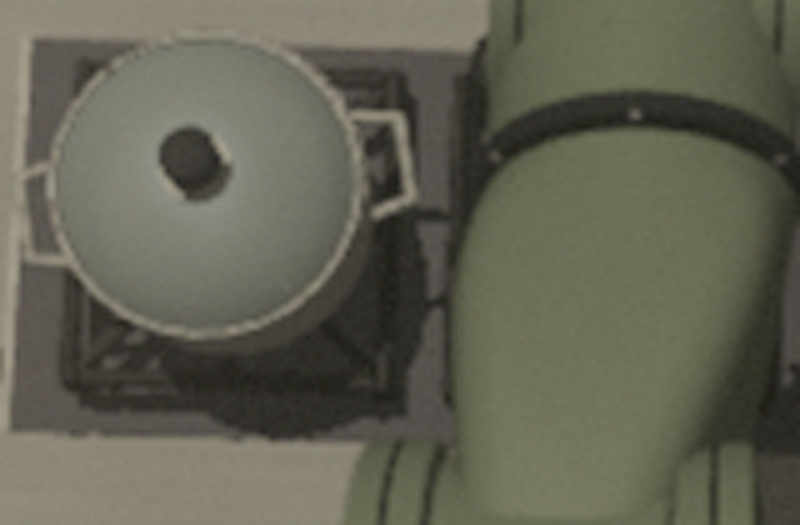

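```bash
python3 - <<'E'
from h import *
c=ctrl.calibration("top")
Q=lambda x,y:(140+(x+.5)/5-.5,85+(y+.5)/5-.5)
for n,p,z in(("front40",(80,385),.04),("front0",(80,385),0),("fr405",(85,405),.0),("pltF",(100,433),0.0),("pltB",(100,40),0.0),("frR",(405,412),0),("backbar",(260,62),.04),("backbar",(400,70),.04)):
    print(n,onz(c,*Q(*p),z).round(4))
im=cv2.imread("pics/w5.png")
E
```

```text
front40 [0.5495 0.3135 0.04  ]
front0 [0.5559 0.3223 0.    ]
fr405 [0.5435 0.3186 0.    ]
pltF [0.5264 0.3084 0.    ]
pltB [0.7757 0.3217 0.    ]
frR [0.545  0.1212 0.    ]
backbar [0.7522 0.2148 0.04  ]
backbar [0.7498 0.1293 0.04  ]
```

```bash
python3 - <<'E'
from h import *
print(shift([.465,.1498,.28]).round(1))
E
```

```text
[  21.3 -567.7  -33.1]
```

```bash
python3 -m inch '[-5,-15,-15,-0.04,-12,-45,-33,-0.12,-20,-80,-33,-0.22,-22,-115,-33,-0.33,-22,-152,-33,-0.44,-22,-190,-33,-0.55,-22,-228,-33,-0.66,-22,-265,-33,-0.77]'
python3 - <<'E'
from h import *
s=ctrl.sense();print(s["ft_force"],yaw(),s["joint_positions"].round(2),shift([.465,.1498,.28]).round(1))
E
```

```text
time: 20.05
ee_pos: [0.4479, -0.154, 0.2821]
tcp_rot: [0.908, 0.418, 0.002, 0.004]
ft_force: [1.0, -0.1, -1.6]
grip_width: 0.538
[ 0.98488296 -0.11047915 -1.56303281] -40.533763134264234 [ 0.34  0.49 -0.14  1.76  0.09  0.89 -0.54] [ 2.419e+02 -1.845e+02  2.000e-01]
```

```bash
python3 -m inch '[29,-22,0,-0.1,58,-44,0,-0.2,87,-66,0,-0.3,116,-88,0,-0.4,145,-110,0,-0.5,174,-132,0,-0.6,205,-156,0,-0.68,230,-175,0,-0.71]'
python3 - <<'E'
from h import *
s=ctrl.sense();print(s["ft_force"],yaw(),s["joint_positions"].round(2),shift([.465,.1498,.06]).round(1))
E
```

```text
time: 20.85
ee_pos: [0.4639, 0.1364, 0.2808]
tcp_rot: [0.705, 0.709, 0.0, 0.005]
ft_force: [1.8, -0.4, -2.6]
grip_width: 0.538
[ 1.82111081 -0.42393328 -2.59976222] 0.37629323609499593 [-0.16  0.52 -0.34  1.72  0.21  0.93 -0.57] [ 14.7  -0.3 220.7]
```

```bash
python3 -m inch '[14,0,20,0.006,14,0,55,0.006,14,0,95,0.006,14,0,135,0.006,14,0,170,0.006,14,0,205,0.006,14,0,221,0.006,14,0,221,0.006]'
python3 - <<'E'
from h import *
s,c,im=snap("wrist","w20");snap("side","s20");print(s["ft_force"],yaw(),s["ee_pos"],s["tcp_rot"],s["joint_positions"].round(2),shift([.465,.1498,.01]).round(1))
im=cv2.imread("pics/s20.png")[110:360,100:340];cv2.imwrite("pics/s20c.png",cv2.resize(im,(576,600),interpolation=cv2.INTER_CUBIC))
E
```

```text
time: 21.65
ee_pos: [0.4644, 0.1487, 0.0584]
tcp_rot: [0.707, 0.707, -0.001, 0.004]
ft_force: [-0.5, 0.0, -2.1]
grip_width: 0.537
[-5.17642852e-01  1.33580230e-03 -2.12521453e+00] 0.03409958477436831 [0.46442845 0.1487431  0.058386  ] [ 0.70677368  0.7074263  -0.00121282  0.00418579] [-0.3   0.88 -0.15  1.96  0.4   0.33 -0.77] [ 1.1 -0.9 50.5]
```

View pics/w20.png

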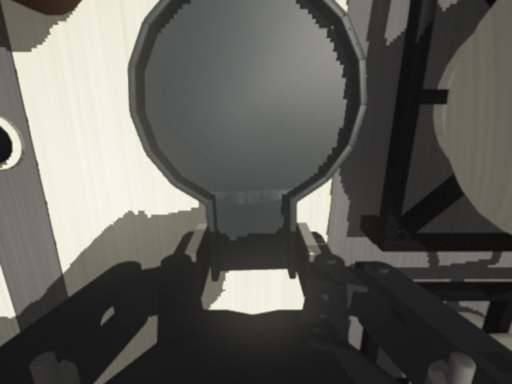

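View pics/s20c.png

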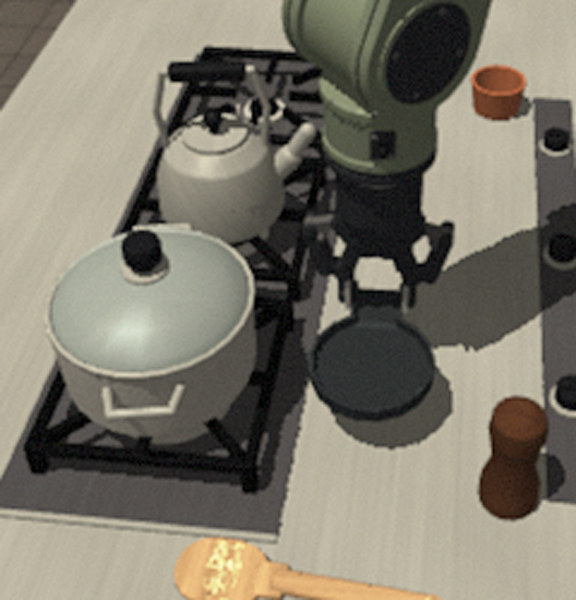

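```bash
python3 - <<'E'
from h import *
im=cv2.imread("pics/w20.png")[0:260,310:512];cv2.imwrite("pics/w20c.png",cv2.resize(im,(466*1,600),interpolation=cv2.INTER_CUBIC))
im=cv2.imread("pics/w20.png")[0:260,0:200];cv2.imwrite("pics/w20d.png",cv2.resize(im,(461,600),interpolation=cv2.INTER_CUBIC))
E
```

```text
(no output)
```

View pics/w20c.png

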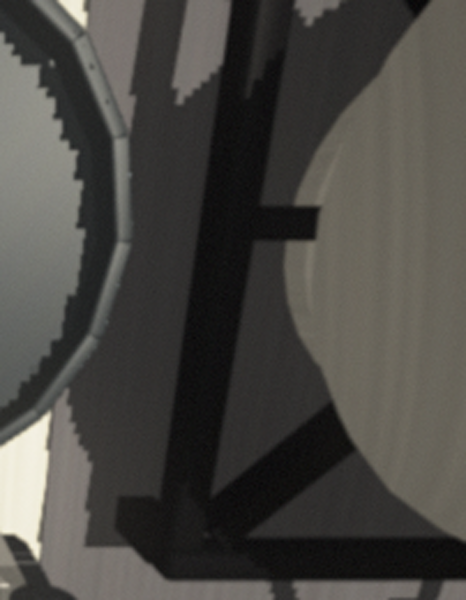

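View pics/w20d.png

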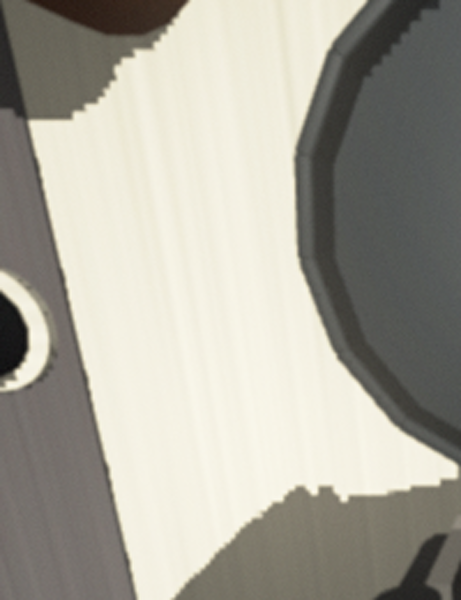

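```bash
python3 - <<'E'
from h import *
c=ctrl.calibration("wrist");k=600/260
X=lambda x,y:(310+x/k,y/k)
for n,p in(("barleft",(165,495)),("barleft2",(200,240)),("foot",(117,500)),("foot2",(117,540)),("corner top",(170,577))):
    print(n,[onz(c,*X(*p),z)[:2].round(4) for z in(.04,.028,0)])
for n,p in(("plate",(48,500)),("plate2",(68,395))):print(n,onz(c,*X(*p),0).round(4))
for n,p in(("strip",(30,130)),("strip2",(125,560))):print(n,onz(c,p[0]/k,p[1]/k,0).round(4))
print(c["xyz"])
E
```

```text
barleft [array([0.5504, 0.1531]), array([0.5568, 0.1482]), array([0.5716, 0.1369])]
barleft2 [array([0.5499, 0.2226]), array([0.5562, 0.2229]), array([0.5709, 0.2235])]
foot [array([0.5368, 0.1516]), array([0.5422, 0.1466]), array([0.5547, 0.1351])]
foot2 [array([0.5383, 0.139 ]), array([0.5437, 0.1331]), array([0.5564, 0.1194])]
corner top [array([0.5555, 0.1269]), array([0.5622, 0.1201]), array([0.5779, 0.1043])]
plate [0.53   0.1351 0.    ]
plate2 [0.5337 0.1734 0.    ]
strip [0.3003 0.2548 0.    ]
strip2 [0.2992 0.1124 0.    ]
[0.46402972 0.21910672 0.20343456]
```

```bash
python3 -m inch '[1,1,15,0,1,1,30,0,1,1,42,0,1,1,50,0,1,1,50,0]'; python3 -m inch '[0,0,2,0,0,0,3,0,0,0,4,0,0,0,4,0]';python3 -c "
from h import *
s=ctrl.sense();print(s['joint_positions'].round(2),yaw(),s['wrist_torque'])"
```

```text
time: 22.25
ee_pos: [0.4667, 0.1497, 0.0103]
tcp_rot: [0.707, 0.707, 0.0, 0.005]
ft_force: [0.3, 0.2, -2.4]
grip_width: 0.538
time: 22.65
ee_pos: [0.4668, 0.1497, 0.0064]
tcp_rot: [0.707, 0.707, 0.0, 0.005]
ft_force: [-0.4, -1.1, -2.4]
grip_width: 0.538
[-0.33  0.98 -0.09  1.97  0.42  0.2  -0.79] 0.032578873033858216 [-0.10253459  0.00744307 -0.0182876 ]
```

```bash
python3 -m inch '[0,0,1,0,0,0,2,0,0,0,2,0]'; python3 -m inch '[0,0,1,0,0,0,1,0]'; python3 -m inch '[0,0,1,0,0,0,1,0]'
```

```text
time: 22.95
ee_pos: [0.4669, 0.1496, 0.0044]
tcp_rot: [0.707, 0.707, 0.0, 0.005]
ft_force: [0.6, -1.8, 1.1]
grip_width: 0.541
time: 23.15
ee_pos: [0.467, 0.1496, 0.0041]
tcp_rot: [0.707, 0.707, 0.0, 0.005]
ft_force: [-3.0, -1.8, 20.8]
grip_width: 0.538
time: 23.35
ee_pos: [0.4669, 0.1496, 0.0041]
tcp_rot: [0.707, 0.707, 0.001, 0.005]
ft_force: [-4.1, -1.5, 28.1]
grip_width: 0.537
```

```bash
python3 -m inch '[0,0,-1,0,0,0,-1,0,0,0,-1,0,0,0,-1,0]' 72; python3 -m inch '[0,0,-30,0,0,0,-70,0,0,0,-110,0,0,0,-150,0,0,0,-190,0,0,0,-190,0]'
python3 - <<'E'
from h import *
s,c,im=snap("wrist","w22");print(s["ft_force"],s["ee_pos"],yaw(),s["joint_positions"].round(2))
E
```

```text
time: 23.75
ee_pos: [0.4669, 0.1497, 0.005]
tcp_rot: [0.707, 0.707, 0.001, 0.005]
ft_force: [0.6, -0.3, 0.4]
grip_width: 0.844
time: 24.35
ee_pos: [0.4667, 0.1514, 0.199]
tcp_rot: [0.707, 0.707, 0.003, 0.006]
ft_force: [-0.2, 0.0, -1.4]
grip_width: 0.844
[-0.21000756  0.01138132 -1.37223566] [0.46668164 0.1514323  0.19896555] 0.008741573553014647 [-0.21  0.64 -0.3   1.84  0.29  0.7  -0.68]
```

View pics/w22.png

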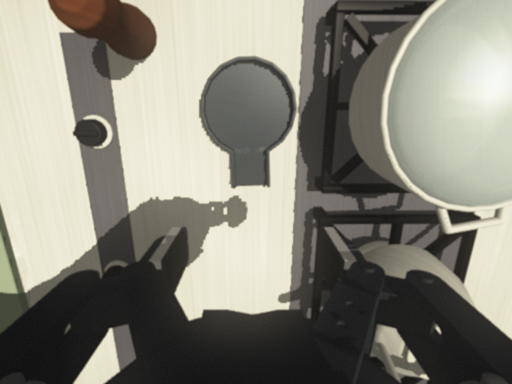

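```bash
python3 - <<'E'
from h import *
from scipy.optimize import least_squares as LS
c=ctrl.calibration("wrist");im=cv2.imread("pics/w22.png")
Z=lambda p,z:onz(c,*p,z)[:2].round(4)
print("bowl",Z((248,104.5),.016),"L",Z((200.5,105),.016),"R",Z((295,105),.016),"end",Z((250,187),.008),"T",Z((246,57),.016))
print("grate front z40",Z((335,50),.04),Z((324,185),.04),"corner y",Z((400,190),.04))
print("plate",Z((303,30),0),Z((298,150),0),Z((295,270),0))
W=[(387,90),(383,120),(395,150),(420,183),(460,207),(500,206)]
q=np.array([onz(c,*p,.135)[:2] for p in W]);f=LS(lambda a:np.hypot(*(q-a).T)-.089,[.65,.22]);print("cover",f.x,f.fun)
a=cv2.resize(im[40:200,180:360],None,fx=3.5,fy=3.5,interpolation=cv2.INTER_CUBIC);cv2.imwrite("pics/w22c.png",a)
E
```

```text
bowl [0.4628 0.2276] L [0.4079 0.227 ] R [0.5174 0.227 ] end [0.4649 0.1259] T [0.4609 0.2777]
grate front z40 [0.552  0.2802] [0.5514 0.1372] corner y [0.6418 0.1307]
plate [0.5255 0.3085] [0.5263 0.1725] [ 0.5302 -0.0025]
cover [0.65354031 0.2334519 ] [ 0.00032922  0.00243154 -0.00137952 -0.00258416  0.00138814  0.00084239]
```

View pics/w22c.png

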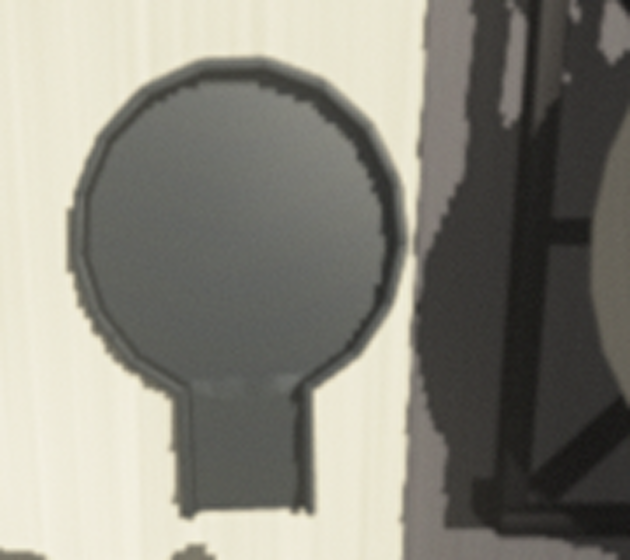

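```bash
python3 - <<'E'
from h import *
c=ctrl.calibration("wrist")
print("midbar",onz(c,343,106.3,.038).round(4))
print(shift([.438,.412,.2]).round(1))
E
```

```text
midbar [0.566  0.2252 0.038 ]
[260.9 -28.   -5.1]
```

```bash
python3 -m inch '[20,-2,-5,0.1,45,-5,-5,0.22,72,-8,-5,0.34,100,-11,-5,0.46,128,-14,-5,0.58,156,-17,-5,0.7,184,-20,-5,0.82,212,-23,-5,0.94]' 85
python3 - <<'E'
from h import *
s=ctrl.sense();print(yaw(),s["joint_positions"].round(2),shift([.438,.412,.2]).round(1))
E
```

```text
time: 25.2
ee_pos: [0.4425, 0.3639, 0.199]
tcp_rot: [0.951, 0.308, 0.004, 0.005]
ft_force: [-0.6, -0.2, 0.3]
grip_width: 0.994
-54.12306702369775 [-0.76  0.74  0.03  1.54 -0.01  0.85 -1.68] [ 24.5 -41.6  -1.4]
```

```bash
python3 -m inch '[8,-14,0,0.12,16,-28,0,0.24,24,-42,0,0.36,24,-42,0,0.48,24,-42,0,0.6,24,-42,0,0.71,24,-42,0,0.71,24,-42,0,0.71]'
python3 - <<'E'
from h import *
s,c,im=snap("wrist","w24");print(s["ee_pos"],yaw(),s["joint_positions"].round(2))
E
```

```text
time: 26.0
ee_pos: [0.4372, 0.4118, 0.1978]
tcp_rot: [0.999, -0.04, 0.005, 0.004]
ft_force: [0.2, -0.2, 0.6]
grip_width: 0.997
[0.43720966 0.41181557 0.19779525] -94.62138812088368 [-0.93  0.8   0.25  1.44 -0.2   0.93 -2.29]
```

View pics/w24.png

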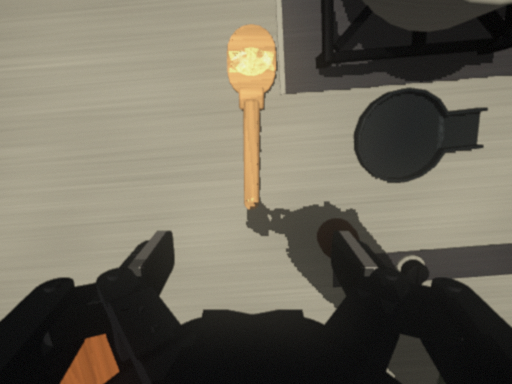

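```bash
python3 - <<'E'
from h import *
s=ctrl.sense();c=ctrl.calibration("wrist");T=R.from_quat(s["tcp_rot"]).inv()
for n,p,z in(("tip",(251.5,25),.007),("end",(251.5,207),.008),("bl",(228,65),.007),("br",(277,65),.007),("h1",(251.8,120),.011),("h2",(251.7,180),.011)):
    q=onz(c,*p,z);print(n,q.round(4),(T.apply(q-s["ee_pos"])*1000).round(1))
E
```

```text
tip [0.601 0.398 0.007] [162.3  -0.8 192.8]
end [0.3874 0.4155 0.008 ] [-52.1  -1.1 189.4]
bl [0.5622 0.4284 0.007 ] [121.2 -28.  192.1]
br [0.5577 0.3719 0.007 ] [121.2  28.7 192.5]
h1 [0.4987 0.406  0.011 ] [ 59.6  -0.5 187.7]
h2 [0.4247 0.4122 0.011 ] [-14.6  -0.7 186.8]
```

```bash
python3 -m inch '[0,-1,45,0,0,-1,90,0,0,-1,135,0,0,-1,165,0,0,-1,185,0,0,-1,195,0,0,-1,195,0]'; python3 -m inch '[0,0,0,0,0,0,0,0,0,0,0,0,0,0,0,0,0,0,0,0,0,0,0,0,0,0,0,0]' 8 50
python3 - <<'E'
from h import *
s,c,im=snap("wrist","w25");print(s["ee_pos"],yaw(),s["joint_positions"].round(2),s["ft_force"],s["grip_width"]*85.4)
E
```

```text
time: 26.75
ee_pos: [0.4391, 0.4109, 0.0022]
tcp_rot: [0.999, -0.04, 0.005, 0.004]
ft_force: [0.8, 1.4, 0.5]
grip_width: 0.995
time: 27.45
ee_pos: [0.4392, 0.411, 0.0028]
tcp_rot: [0.999, -0.04, 0.005, 0.004]
ft_force: [-2.0, -1.2, 9.0]
grip_width: 0.217
[0.43924306 0.41101929 0.00280263] -94.5485145590627 [-0.89  1.08  0.16  1.56 -0.26  0.53 -2.24] [-2.02020492 -1.20102167  8.9701317 ] 18.558805285557522
```

View pics/w25.png

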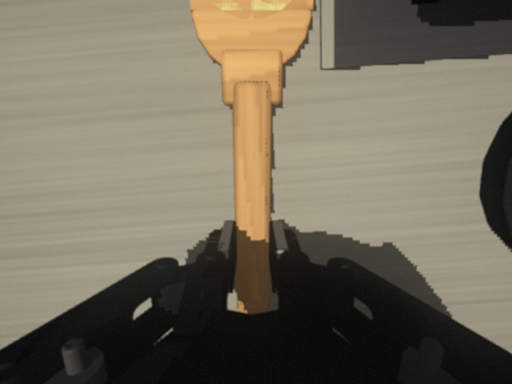

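```bash
python3 -m inch '[0,0,-5,0,0,0,-25,0,0,0,-65,0,0,0,-105,0,0,0,-145,0,0,0,-185,0,0,0,-225,0,0,0,-242,0]'
python3 - <<'E'
from h import *
s,c,im=snap("wrist","w26");snap("side","s26");print(s["ft_force"],s["wrist_torque"],s["joint_positions"].round(2),s["grip_width"]*85.4,shift([.465,.104,.25]).round(1))
E
```

```text
time: 28.3
ee_pos: [0.4374, 0.4134, 0.2488]
tcp_rot: [0.999, -0.04, 0.006, 0.003]
ft_force: [1.2, -0.4, -1.7]
grip_width: 0.213
[ 1.2137966  -0.41576487 -1.70842456] [-0.00021082  0.05515303 -0.02475292] [-0.94  0.75  0.26  1.36 -0.19  1.05 -2.3 ] 18.22680018856366 [ 52.  306.4  -0.4]
```

View pics/s26.png

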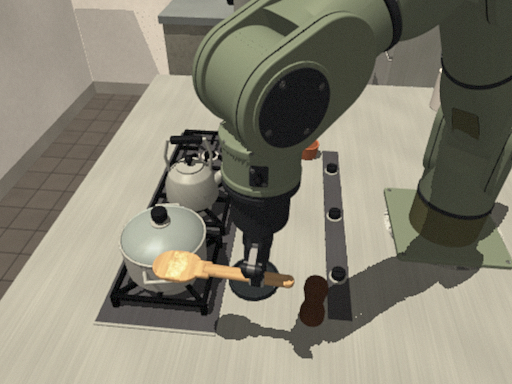

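View pics/w26.png

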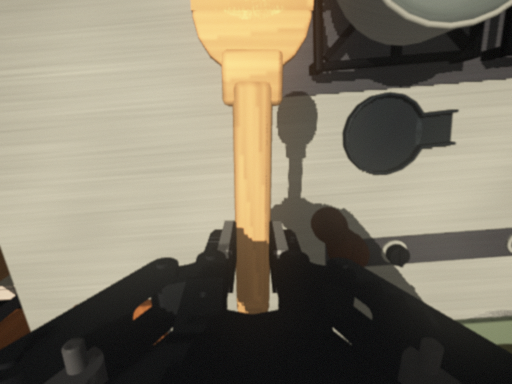

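```bash
python3 -m inch '[3,20,0,-0.08,7,42,0,-0.2,11,64,0,-0.32,15,88,0,-0.44,19,112,0,-0.56,23,137,0,-0.68,27,162,0,-0.8,31,187,0,-0.92]'
python3 - <<'E'
from h import *
s=ctrl.sense();print(yaw(),s["joint_positions"].round(2),shift([.465,.104,.25]).round(1))
E
```

```text
time: 29.2
ee_pos: [0.4531, 0.2235, 0.248]
tcp_rot: [0.912, 0.41, 0.004, 0.005]
ft_force: [0.7, 0.2, -0.6]
grip_width: 0.215
-41.52850486946256 [-0.51  0.58 -0.04  1.72  0.04  0.84 -1.29] [-81.5  88.2  -1.1]
```

Jaw yaw −41.5° → 0: twist −0.725.

```bash
python3 -m inch '[-16,17,0,-0.12,-32,34,0,-0.24,-48,52,0,-0.36,-64,70,0,-0.48,-78,85,0,-0.6,-82,88,0,-0.7,-82,88,0,-0.725,-82,88,0,-0.725]'
python3 - <<'E'
from h import *
s,c,im=snap("wrist","w27");snap("top","t27");print(yaw(),s["ee_pos"],s["tcp_rot"],s["joint_positions"].round(2),shift([.465,.104,.06]).round(1))
im=cv2.imread("pics/t27.png")[80:280,110:310];cv2.imwrite("pics/t27c.png",cv2.resize(im,(600,600),interpolation=cv2.INTER_CUBIC))
E
```

```text
time: 30.0
ee_pos: [0.4643, 0.1041, 0.2485]
tcp_rot: [0.707, 0.707, 0.002, 0.006]
ft_force: [-0.4, 0.2, -0.2]
grip_width: 0.215
-0.06913666923026487 [0.46431818 0.104114   0.24854511] [0.70747314 0.70671448 0.0017242  0.00578151] [-0.13  0.54 -0.28  1.81  0.21  0.81 -0.52] [  0.7  -1.4 188.7]
```

View pics/w27.png

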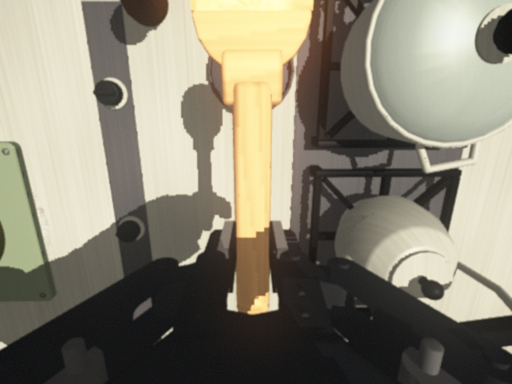

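View pics/t27c.png

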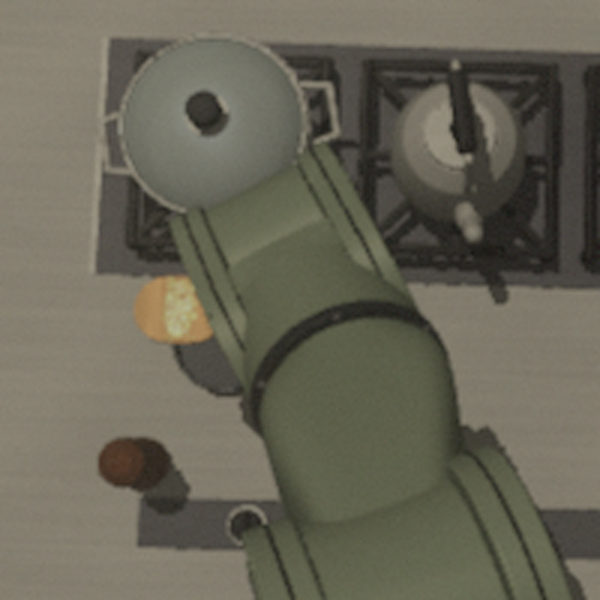

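```bash
python3 - <<'E'
from h import *
c=ctrl.calibration("top");A=lambda x,y:(110+(x+.5)/3-.5,80+(y+.5)/3-.5)
z=.2485+.0+.0045
print("tip",onz(c,*A(134,311),z).round(4),"edges",onz(c,*A(170,276),z).round(4),onz(c,*A(165,345),z).round(4))
print("bowlL",onz(c,*A(173,345),.016).round(4),"bowl front",onz(c,*A(222,396),.016).round(4))
print("kettle knob grip",onz(c,*A(459,108),.224).round(4),"k ends",onz(c,*A(455,62),.224).round(4),onz(c,*A(464,152),.224).round(4))
print("cover knob",onz(c,*A(205,111),.2).round(4))
im=cv2.imread("pics/t27.png")
E
```

```text
tip [0.4602 0.267  0.253 ] edges [0.4906 0.2385 0.253 ] [0.4325 0.2397 0.253 ]
bowlL [0.4532 0.2779 0.016 ] bowl front [0.4033 0.2262 0.016 ]
kettle knob grip [ 6.503e-01 -4.000e-04  2.240e-01] k ends [0.6916 0.0042 0.224 ] [ 0.6112 -0.0058  0.224 ]
cover knob [0.6471 0.2253 0.2   ]
```

```bash
python3 -m inch '[-3,-1,20,0,-3,-1,60,0,-3,-1,100,0,-3,-1,140,0,-3,-1,175,0,-3,-1,200,0,-3,-1,215,0,-3,-1,215,0]'
python3 - <<'E'
from h import *
s,c,im=snap("side","s28");print(yaw(),s["ee_pos"],s["joint_positions"].round(2),s["ft_force"],shift([.4635,.101,.008]).round(1))
im=cv2.imread("pics/s28.png")[140:300,180:370];cv2.imwrite("pics/s28c.png",cv2.resize(im,None,fx=3.5,fy=3.5,interpolation=cv2.INTER_CUBIC))
E
```

```text
time: 30.9
ee_pos: [0.4649, 0.1006, 0.0321]
tcp_rot: [0.708, 0.707, 0.001, 0.005]
ft_force: [-0.3, -0.2, 0.3]
grip_width: 0.216
-0.07916928471578136 [0.46485237 0.1006125  0.03212487] [-0.24  0.93 -0.08  2.02  0.38  0.21 -0.66] [-0.33237431 -0.2060133   0.26793143] [ 0.6 -2.1 25.3]
```

View pics/s28c.png

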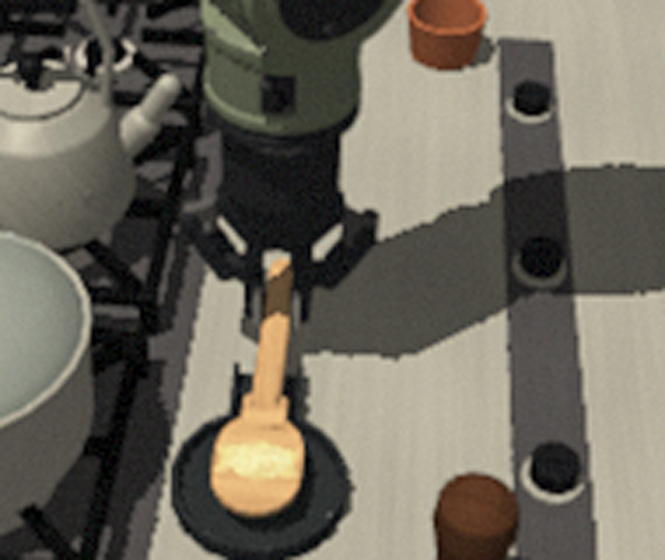

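```bash
python3 -m inch '[0,-1,8,0,0,-1,14,0,0,-1,18,0,0,-1,20,0,0,-1,20,0]'
python3 - <<'E'
from h import *
s,c,im=snap("side","s29");print(yaw(),s["ee_pos"],s["joint_positions"].round(2),s["ft_force"])
im=cv2.imread("pics/s29.png")[140:300,180:370];cv2.imwrite("pics/s29c.png",cv2.resize(im,None,fx=3.5,fy=3.5,interpolation=cv2.INTER_CUBIC))
E
```

```text
time: 31.45
ee_pos: [0.4645, 0.1005, 0.0132]
tcp_rot: [0.708, 0.707, 0.001, 0.006]
ft_force: [-0.7, -0.2, -0.6]
grip_width: 0.212
-0.08499953180128252 [0.46448288 0.10045795 0.01323231] [-0.25  0.96 -0.06  2.03  0.38  0.16 -0.67] [-0.67033619 -0.1774875  -0.57156187]
```

View pics/s29c.png

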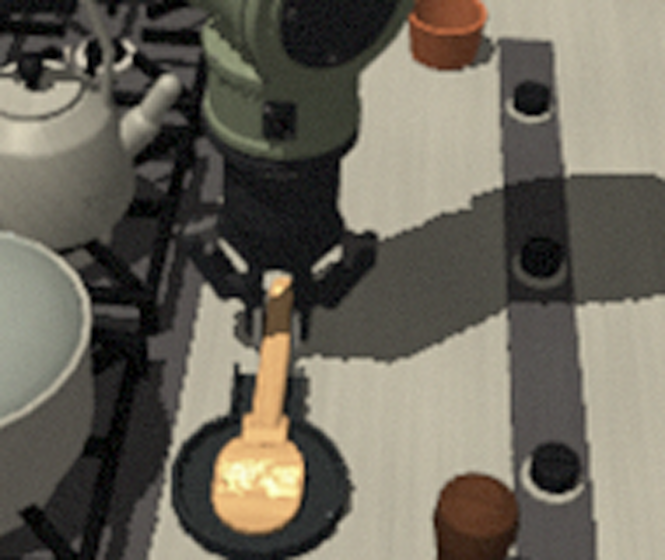

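```bash
python3 -m inch '[0,0,2,0,0,0,4,0,0,0,5,0,0,0,5,0]'; python3 -m inch '[0,0,1,0,0,0,1,0]'
```

```text
time: 31.9
ee_pos: [0.4646, 0.1004, 0.0083]
tcp_rot: [0.708, 0.707, 0.001, 0.006]
ft_force: [0.6, -1.1, 0.2]
grip_width: 0.217
time: 32.1
ee_pos: [0.4647, 0.1003, 0.0075]
tcp_rot: [0.708, 0.706, 0.001, 0.006]
ft_force: [-1.2, -1.1, 10.3]
grip_width: 0.216
```

```bash
python3 -c "
from h import *
s=ctrl.sense();print(s['ft_force'],s['wrist_torque'])"
```

```text
[-1.2125172  -1.09276228 10.30049617] [0.03590752 0.24668972 0.05296361]
```

```bash
python3 -m inch '[0,0,0,0,0,0,0,0,0,0,0,0,0,0,0,0]' 60; python3 -m inch '[0,0,-20,0,0,0,-60,0,0,0,-100,0,0,0,-140,0,0,0,-180,0,0,0,-220,0,0,0,-220,0]'
python3 - <<'E'
from h import *
s,c,im=snap("wrist","w30");snap("side","s30");print(yaw(),s["ee_pos"],s["joint_positions"].round(2),s["ft_force"])
im=cv2.imread("pics/s30.png")[110:310,110:370];cv2.imwrite("pics/s30c.png",cv2.resize(im,None,fx=3,fy=3,interpolation=cv2.INTER_CUBIC))
print(shift([.40,-.25,.28]).round(1))
E
```

```text
time: 32.5
ee_pos: [0.4647, 0.1003, 0.0075]
tcp_rot: [0.708, 0.706, 0.001, 0.006]
ft_force: [-1.1, 1.1, 0.4]
grip_width: 0.701
time: 33.2
ee_pos: [0.4637, 0.1022, 0.2315]
tcp_rot: [0.708, 0.706, 0.004, 0.007]
ft_force: [0.4, 0.0, -1.1]
grip_width: 0.708
-0.11403605864102094 [0.46370142 0.10217138 0.2315253 ] [-0.12  0.56 -0.29  1.85  0.24  0.75 -0.54] [ 0.40839542  0.01211346 -1.14685895]
[-352.1  -61.3  -50.6]
```

View pics/w30.png

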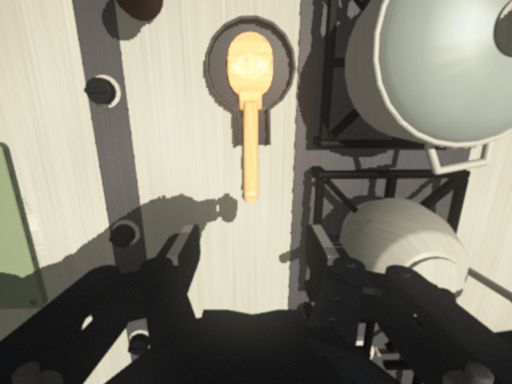

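View pics/s30c.png

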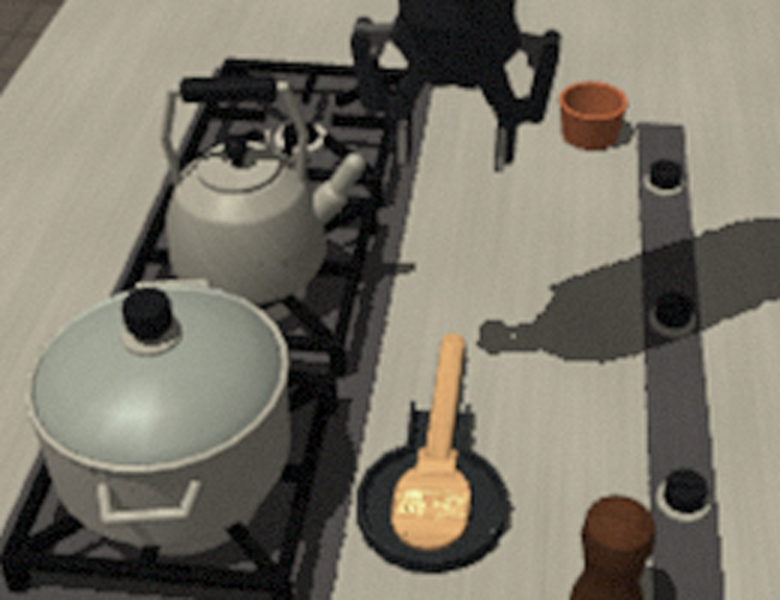

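```bash
python3 -m inch '[-40,-7,-20,0,-85,-14,-40,0,-130,-22,-50,0,-175,-30,-50,0,-220,-38,-50,0,-265,-46,-50,0,-310,-54,-50,0,-352,-61,-50,0]'; python3 -m inch '[-45,0,0,0,-90,-20,0,0,-130,-50,0,0,-150,-60,0,0,-150,-60,0,0]' 
python3 - <<'E'
from h import *
s,c,im=snap("top","t31");print(s["time"],s["ee_pos"],s["ft_force"])
im=im[80:280,110:350];cv2.imwrite("pics/t31c.png",cv2.resize(im,None,fx=3,fy=3,interpolation=cv2.INTER_CUBIC))
E
```

```text
time: 34.1
ee_pos: [0.3992, -0.2519, 0.2782]
tcp_rot: [0.708, 0.706, 0.001, 0.005]
ft_force: [0.6, 0.6, 1.2]
grip_width: 0.697
time: 34.6
ee_pos: [0.3364, -0.4041, 0.2767]
tcp_rot: [0.71, 0.705, 0.001, 0.004]
ft_force: [0.7, 0.3, 0.7]
grip_width: 0.705
34.6 [ 0.33637526 -0.4041329   0.27672206] [0.69235787 0.33549099 0.73811303]
```

View pics/t31c.png

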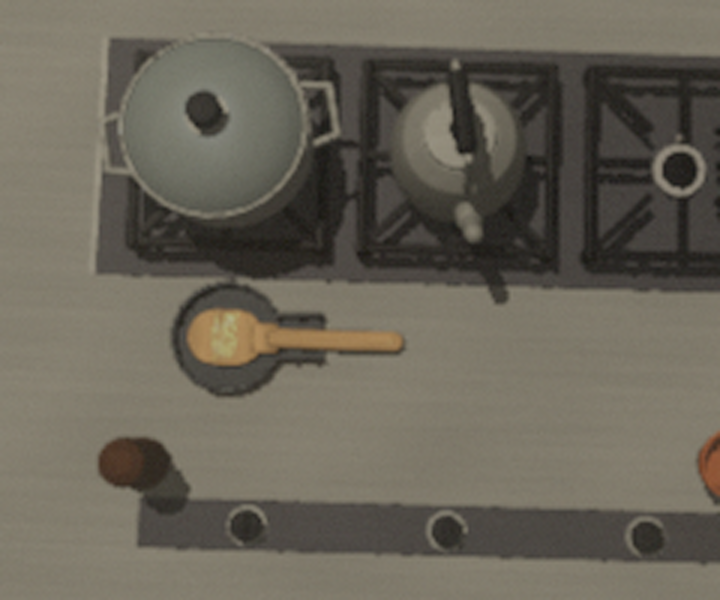

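```bash
python3 - <<'E'
from h import *
from scipy.optimize import least_squares as LS
c=ctrl.calibration("top");A=lambda x,y:(110+(x+.5)/3-.5,80+(y+.5)/3-.5)
Z=lambda p,z:onz(c,*A(*p),z)[:2].round(4)
def fit(W,z,r):
    q=np.array([onz(c,*A(*p),z)[:2] for p in W]);return LS(lambda a:np.hypot(*(q-a).T)-r,q.mean(0)).x.round(4)
print("bowl",fit([(172,340),(230,283),(228,396),(190,300),(190,383),(270,300),(265,385)],.016,.056))
print("channel end",Z((325,315),.016),Z((325,363),.016))
print("blade tip",Z((188,337),.012),"blade edges",Z((222,307),.012),Z((222,366),.012),"handle end",Z((403,343),.016))
print("grip",Z((453,65),.224),Z((465,152),.224),"spout",Z((474,236),.13))
print("kettle body",fit([(391,150),(525,150),(458,83),(405,110),(512,110)],.08,.068))
print("cover",fit([(120,130),(306,130),(213,37),(210,217),(148,62),(280,65),(150,198)],.1325,.089))
print("grates",Z((345,160),.04),Z((360,263),.04),Z((557,268),.04),Z((130,255),.04),Z((333,263),.04),"plate F",Z((200,274),0),Z((330,279),0))
print("pepper",Z((122,462),.118))
E
```

```text
bowl [0.4599 0.222 ]
channel end [0.4881 0.1259] [0.4395 0.1241]
blade tip [0.4621 0.2639] blade edges [0.4937 0.231 ] [0.4337 0.2282] handle end [0.462  0.0461]
grip [0.6888 0.0059] [ 0.6112 -0.0066] spout [ 0.5537 -0.0193]
kettle body [ 0.6458 -0.0034]
cover [0.6497 0.2292]
grates [0.6432 0.1099] [0.5387 0.0911] [ 0.5395 -0.106 ] [0.54   0.3208] [0.5379 0.1181] plate F [0.5285 0.257 ] [0.5273 0.1235]
pepper [0.3346 0.3   ]
```

```bash
python3 -c "
from bench import ctrl
print(ctrl.job_done())"
```

```text
the job is handed in; nothing more can be done
None
```

I did all four steps in the order asked and handed the job in at about 35 s, with the gripper parked clear of everything. The hand-in gave no verdict.

My last pictures (top and side cameras, with the wrist camera for the rest) showed:
- **Cover:** It is level on the pot. When I set it down, contact came at the predicted seated height, and its centre is within about 3 mm of the pot's.
- **Kettle:** It stands upright on the larger open burner, within about 5 mm of its middle, spout towards the robot.
- **Spoon rest:** It lies flat in front of the pot, with its bowl 1 to 5 mm off the pot's centre along the row. The gap to the grate is about 32–34 mm, and its channel points to the robot's right.
- **Paddle:** It lies flat in the rest, with the blade within about 3 mm of the bowl's centre and the handle out along the channel.
- **Left alone:** The pepper mill's measured position differs by under 5 mm, within measuring error. The salt cellar looks undisturbed in the last side picture, but I did not re-measure it.

Two checks did not fully agree:
- **Position:** The top and wrist cameras differ by 3–5 mm, so the offsets above are only that accurate.
- **Angle:** The rest appears turned 1–2° from exactly parallel to the burners, which I left as it was.

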